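Set the stock bin up again after washing

ROBOT

A 6-joint arm with a two-finger parallel gripper is mounted at the origin on the work surface. World frame = base frame: x ahead of the robot, y to its left, z up, the work surface at z = 0. Lengths are in m, angles in rad, forces in N, time in s.
With the tool pointing down it reaches from about 0.35 to 0.975 m from the base axis. Payload 7.1 kg.
Tool frame: the origin (TCP) lies at the very end of the fingers, on their centre line; the grasp point (between the pads) lies 19 mm behind it; z points along the fingers, y is the line along which they close (so a half turn about z gives the same grasp; the last joint's range is limited). The gripper opens to 88 mm and grips with 3 to 60 N. Pads are 20 mm wide; open, the fingers measure 115 mm over their backs; the gripper's body (75 mm by 178 mm) begins 61 mm behind the grasp point.
Start: joints at [-1.234, 0.423, 1.63, -0, 1.089, -0.019], TCP at [0.218, -0.586, 0.184] pointing down, gripper open.
Joint ranges: [-3, 3], [-0.9, 2.11], [0.09, 2.58], [-1.31, 4.45], [0.11, 2.69], [-2.54, 2.54]. Speed limits (rad/s): [2.39, 2.39, 3.01, 3.14, 3.14, 3.14].

INTERFACE

Orientations are given as a rotation vector (axis times angle).
In Python, from station import sense, cams, robot gives the robot as it stands.
- The arm moves only by the shell command python3 -m pendant 'ROWS' [OPENING] [FORCE]. ROWS is text: rows parted by semicolons, each of 6 numbers parted by spaces: the shift along the tool's x, y, z each as a share of 0.025 m, from -1 to 1, then the turn, a rotation vector about the tool's x, y, z each as a share of 10 degrees, from -1 to 1. In form: x y z wx wy wz; .... A call has 1 to 10 rows; each row shifts and turns the commanded pose from where the row before left it, along the tool's axes as they then stand; what a row does not reach is not made up. A row lasts 1/8 s, in which the tool goes at most 62.5 mm and 10.7 degrees, less where a joint would pass 70% of its speed; a pose out of reach is approached as far as the arm can. A call with a number of a shift or a turn outside -1 to 1 is refused whole. A call with a gripper value outside its range is refused whole. OPENING is the gripper's target within -1 to 1 (fully open at 1, half-way at 0, shut at -1), set as the call begins (- or left out, the last holds). The fingers move at their own pace and stop on an object; FORCE is the grip in N (left out, the last holds). Time passes only in rows, so rows that do not move let the fingers close. It gives the time, the measured TCP pose, the force, the opening and the grip force at its end, in the units of the state.
- sense(): the state, without advancing time (a new reading comes with each control period).
- cams.camera(name): name is "scene" or "side" or "wrist"; returns a dict with "image" (400x640x3 uint8, red, green, blue), "depth" (400x640 float32, m along the optical axis (not along the pixel's ray), 0 where there is no reading), "camera_matrix" (3x3 intrinsics, pixels), "D" ([k1, k2, p1, p2, k3] as OpenCV has them; the pictures are not rectified), "R" (3x3) and "t" (3): a world point X has camera coordinates R X + t. Camera axes: x right, y down, z forward; pixel columns grow to the right and rows downward; lengths in m; the calibration is good to about 2 mm. A picture is of the moment at which its call begins.
- robot.job_done(): hands the job in; it is judged then, once.
The state is a dict: "clock": time; "qpos": joint angles; "dq": joint speeds; "effort": joint torques, N m; "position": TCP position; "tool_rot": TCP orientation; "ft_force": force on the tool from outside, world axes, zero at the start; "ft_torque": the same for the moment, N m; "width": finger opening in m; "grasp_force": force on a finger pad.
Only numpy, scipy, OpenCV 4.12 (cv2) and the standard library are available. Lean on these libraries where they do the work, as an engineer would, in place of code of your own. Each camera call takes 0.05 s, during which the arm holds its last target. There are 200 camera calls.

TASK

Make the green stock bin ready for use: take the white divider from its slanted rest and lower it, without letting it fall, upright into the pair of slots across the middle of the bin until it stands on the bin's floor. Then take the red-handled scoop from its stand and hang it by its own hook over the rim of the bin's orange-striped end wall, near the middle of that wall with the cup outside, and let go. Leave the jars in the bin, the bottle and the carton where they are.

Things in the scene. Friction and masses are not known exactly. Their poses are not given: they have to be found in the camera images.
- bin: Green open stock bin, fixed: 210 (x) x 140 (y) x 95 mm high, walls and floor 6 mm. Origin: centre of its underside. Its +x end wall (away from the robot) has an orange strip on rim and outside. Inside, at mid-length, two upright white ribs on each long wall leave a slot between them; the slots face each other across the bin (along y). A jar stands in each half.
- slot (a point): Middle between the two slots, on the inner floor (6 mm above the table); axes as the bin: x across the slots, y along the seated divider, z up. The divider's origin belongs here. Each slot is 8 mm wide (x); the ribs stand 11 mm out from the side walls (128 mm apart), their rounded tops 82 mm above the table.
- rim (a point): Point on top of the bin's orange-striped +x end wall (6 mm thick), middle of its length and thickness, 95 mm above the table; axes as the bin, x points outward. The scoop's origin belongs here, or anywhere within about 50 mm of it along y, with the scoop's x pointing outward.
- divider: White plate 5 mm thick (x), 120 mm wide (y), 105 mm high (z), with a yellow grip tab centred on top: 12 mm thick (x), 50 mm wide, z 105 to 139 mm. Origin: middle of its lower edge; z up the plate. 0.14 kg, loose, the same either way round. At the start it leans in the rest, 35 degrees from vertical, top towards the robot; draw it out along its own z.
- divider_tab (a point): Centre of the divider's yellow tab, 122 mm up its z axis; axes as the divider. Pinch the tab here across its 12 mm (along x).
- rest: Dark steel slanted rest, fixed, base 130 x 130 mm. A 110 mm wide back panel, 35 degrees from vertical, top leaning to -x (the robot), carries the lower 80 mm of the divider, whose lower edge stands on a ledge with a 6 mm lip. Origin on the table; the divider's lower edge is at about x = +110, z = 30 mm, its tab at x = +40, z = 130 mm.
- stand: Dark steel stand, fixed: upright plate 6 mm thick (x), 130 mm wide (y), top edge 95 mm above the table, on a 110 x 130 mm foot. Origin on the table under the plate. The scoop hangs over its top edge, cup on the +x side.
- scoop: Steel dipper scoop with red grip, 0.11 kg, loose, hanging upright. Origin: underside of the hook's bend, mid-gap; z up. Hook: bend 5 mm thick; gap 9 mm (x) at the top, flaring to 15 mm at the tongue's end 26 mm below, on the -x side. On +x a 22 mm wide strip runs down to the cup: 52 mm across, 45 mm high, axis at x = +34 mm, bottom 75 mm below the origin.
- scoop_grip (a point): Point on the scoop's red grip, at x = +9, z = +40 mm in the scoop's frame; axes as the scoop. The grip is 14 (x) x 22 (y) mm and spans z = 16 to 60 mm above the bend. Pinch here from above across the 22 mm (along y). Lift at least 40 mm straight up to unhook.
- jar_near: Small amber jar, 42 mm across, 62 mm high, in the bin's half nearer the robot. Origin: centre of its underside. Leave alone.
- jar_far: The same in the bin's far half. Leave alone.
- bottle: Amber sauce bottle, 56 mm across, 155 mm high, on the table. Origin: centre of its underside. Leave alone.
- carton: Small cardboard carton 60 x 85 x 65 mm high on the table. Origin: centre of its underside. Leave alone.
Mind the look-alikes: they are no part of the job. There is more than one size of the scoop; the job needs the middle-sized. Of the things that look like the divider, the middle-sized one is meant.

How it is judged:
By the outcome, as a careful person would: the job done as asked, in the order asked, and still so for the second after the job is handed in, with the robot touching nothing.
It also fails if it takes over 72 s, if anything falls off the work surface, if the arm or the gripper's body presses on something with over 40 N, if the wrist force passes 120 N, or if a joint passes its speed limit or range.

## Working session

There is one attempt and no reset: what is moved stays moved. The work goes in short steps, Python scripts to look and compute and a shell command to move; the robot and the scene stay as the last step left them, time stands still between calls to the robot, and variables do not carry over. Pictures are saved under pics/ and viewed, at most 10 in all, crops included, and the job is handed in when it is done.

```bash
ls; mkdir -p pics; python3 - <<'E'
from station import sense,cams
import cv2,numpy as np
s=sense();print(s)
ims=[]
for n in("scene","side"):
    c=cams.camera(n);np.savez(f"pics/{n}0.npz",**c);cv2.imwrite(f"pics/{n}0.png",c["image"][:,:,::-1])
    print(n,c["camera_matrix"],c["D"],-c["R"].T@c["t"],c["R"])
E
```

```text
pics
{'clock': 0.0, 'qpos': array([-1.23398290e+00,  4.23849949e-01,  1.63069230e+00, -4.02597114e-06,
        1.08857977e+00, -1.90152719e-02]), 'dq': array([ 1.78835396e-03,  8.88575447e-04, -2.23531978e-05, -6.92297002e-04,
       -9.02045617e-04,  6.67395126e-04]), 'effort': array([ 6.12233471e-04, -5.44623721e+01, -2.73665231e+01,  6.44424534e-02,
        2.26803508e-02, -1.21954617e-04]), 'position': array([ 0.21754024, -0.58526302,  0.18299515]), 'tool_rot': array([-3.09051620e+00, -5.55726107e-01,  3.85466322e-04]), 'ft_force': array([-0.4973617 ,  0.40218757, -0.23144108]), 'ft_torque': array([0.02675377, 0.01345716, 0.01245634]), 'grasp_force': 0.0, 'width': 0.08773173810987259}
scene [[454.29985896   0.         314.89740493]
 [  0.         454.29985896 201.8285246 ]
 [  0.           0.           1.        ]] [-0.10212016  0.          0.          0.          0.        ] [ 1.20943441 -0.40620145  0.95981319] [[ 0.57324726  0.8191604  -0.0190741 ]
 [ 0.5758592  -0.41932726 -0.70181966]
 [-0.58290116  0.3913322  -0.71209925]]
side [[468.08207475   0.         318.69179672]
 [  0.         468.08207475 199.49633941]
 [  0.           0.           1.        ]] [-0.08811814  0.          0.          0.          0.        ] [-0.06171953 -0.65203687  1.20085107] [[ 0.7677717  -0.64054555  0.01510046]
 [-0.48807532 -0.59996138 -0.6338997 ]
 [ 0.41510132  0.47932008 -0.77326784]]
```

View pics/scene0.png

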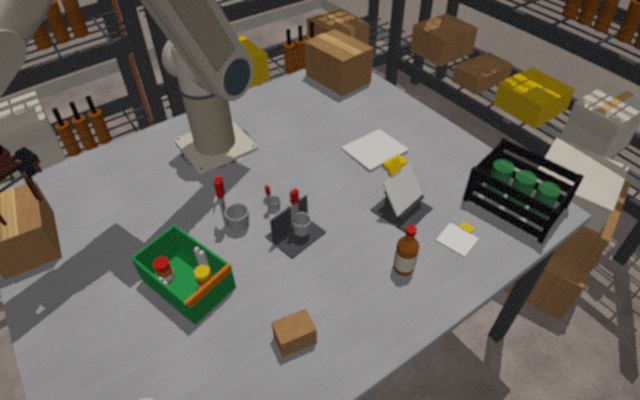

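View pics/side0.png

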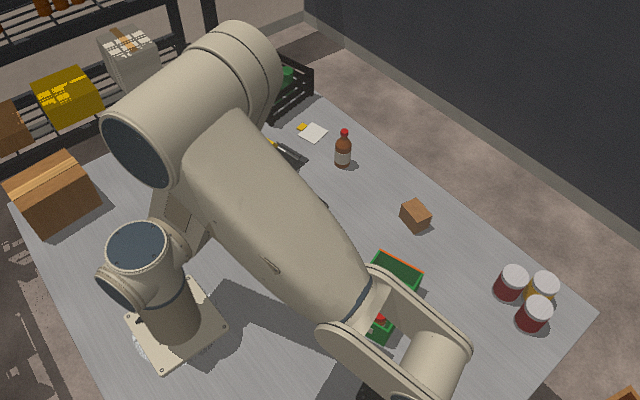

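The scene view shows:
- **Divider:** it leans in its rest at (403,190), with its tab at (395,163). The look-alikes lie flat: a large plate at (375,148) and a small one at (457,238).
- **Scoop:** the middle scoop hangs on the stand, grip at (294,195) and cup at (300,225). The look-alikes are the large scoop at (219,187)/(235,218) and the small one at (268,189)/(273,204).
- **Bin:** it is at (185,272), with the orange end at (208,284).
- **Side view:** the arm blocks it.

By the description I choose the divider in the rest and the scoop on the stand.

```bash
cat > h.py <<'E'
import numpy as np,cv2
from scipy.spatial.transform import Rotation as Ro
def cloud(c):
    v,u=np.mgrid[0:400,0:640];p=np.stack([u.ravel(),v.ravel()],1).astype(np.float64)
    n=cv2.undistortPoints(p[:,None],c["camera_matrix"],np.array(c["D"]))[:,0]
    z=c["depth"].reshape(-1,1).astype(float)
    X=(np.hstack([n,np.ones((len(n),1))])*z-c["t"])@c["R"]
    return X.reshape(400,640,3)
def ray(c,uv):
    n=cv2.undistortPoints(np.array(uv,float).reshape(-1,1,2),c["camera_matrix"],np.array(c["D"]))[:,0]
    d=np.hstack([n,np.ones((len(n),1))])@c["R"]; return -c["R"].T@c["t"],d
def onplane(c,uv,z):
    o,d=ray(c,uv);return o+d*((z-o[2])/d[:,2])[:,None]
def proj(c,X):
    rv=cv2.Rodrigues(c["R"])[0];return cv2.projectPoints(np.array(X,float).reshape(-1,1,3),rv,c["t"],c["camera_matrix"],np.array(c["D"]))[0][:,0]
def hsv(c):return cv2.cvtColor(c["image"],cv2.COLOR_RGB2HSV)
E
python3 - <<'E'
from h import *
np.set_printoptions(precision=4,suppress=True)
c=dict(np.load("pics/scene0.npz"));X=cloud(c);H=hsv(c)
def box(m,u0,u1,v0,v1):
    b=np.zeros_like(m);b[v0:v1,u0:u1]=1;return m&b&(c["depth"]>0)
hh,ss,vv=H[...,0],H[...,1],H[...,2]
print("table z",X[330:340,400:410,2].mean())
g=box((hh>45)&(hh<85)&(ss>100),110,250,210,330);P=X[g];print("bin z range",np.percentile(P[:,2],[1,50,99]))
o=box((hh>5)&(hh<20)&(ss>130)&(vv>120),175,240,255,315);O=X[o];
R=np.vstack([P[P[:,2]>.085],O[O[:,2]>.085]]);r=cv2.minAreaRect((R[:,:2]*1000).astype(np.float32));print("rim rect",r,cv2.boxPoints(r))
Ot=O[O[:,2]>.09];print("orange",Ot.mean(0),len(Ot),cv2.minAreaRect((Ot[:,:2]*1000).astype(np.float32)))
y=box((hh>20)&(hh<35)&(ss>120),380,410,150,180);print("tab",X[y].mean(0),np.ptp(X[y],0),y.sum())
w=box((ss<40)&(vv>110),385,420,165,215);W=X[w];W=W[W[:,2]>.04];W0=W.mean(0);U,S,V=np.linalg.svd(W-W0);print("plate",W0,len(W),V,S)
for n,b in(("mid",(285,305,185,205)),("big",(212,228,175,198)),("small",(262,273,183,196))):
    rd=box(((hh<8)|(hh>172))&(ss>120),*b);Q=X[rd];print(n,np.median(Q,0),Q.min(0),Q.max(0),len(Q))
d=box(vv<75,260,330,190,255);Q=X[d];k=Q[(Q[:,2]>.03)&(Q[:,2]<.1)];print("stand plate",k.mean(0),cv2.minAreaRect((k[:,:2]*1000).astype(np.float32)))
k=Q[(Q[:,2]<.015)];print("stand foot",cv2.minAreaRect((k[:,:2]*1000).astype(np.float32)))
d=box(vv<75,365,440,170,230);Q=X[d];k=Q[(Q[:,2]<.02)];print("rest foot",cv2.minAreaRect((k[:,:2]*1000).astype(np.float32)))
im=cv2.resize(c["image"][130:340,120:440,::-1],None,fx=2.5,fy=2.5,interpolation=cv2.INTER_CUBIC);cv2.imwrite("pics/crop1.png",im)
E
```

```text
table z 0.000990687992278418
bin z range [0.0039 0.0432 0.0987]
rim rect ((473.46142578125, -311.560791015625), (219.42544555664062, 141.97610473632812), 16.175745010375977) [[ 348.3159 -273.9473]
 [ 387.8682 -410.3028]
 [ 598.607  -349.1743]
 [ 559.0546 -212.8188]]
orange [ 0.5733 -0.2825  0.096 ] 218 ((572.970703125, -281.85986328125), (12.127552032470703, 137.9353485107422), 16.452978134155273)
tab [0.5133 0.3417 0.098 ] [0.149  0.1971 0.1526] 288
plate [0.5879 0.3068 0.0795] 1050 [[ 0.1905 -0.9817 -0.0067]
 [ 0.5747  0.117  -0.8099]
 [-0.7959 -0.1505 -0.5865]] [1.1416 0.9017 0.0755]
mid [0.4908 0.0132 0.1402] [0.4746 0.0032 0.094 ] [0.4957 0.0326 0.1604] 105
big [ 0.3639 -0.1366  0.1624] [ 0.1539 -0.1467  0.0007] [ 0.3724 -0.0787  0.1809] 166
small [ 0.3802 -0.0081  0.0892] [ 0.3725 -0.0116  0.0701] [ 0.3836 -0.0029  0.1024] 30
stand plate [ 0.4825 -0.012   0.065 ] ((503.69659423828125, 2.404327392578125), (56.32317352294922, 129.97068786621094), 9.308476448059082)
stand foot ((503.144775390625, 0.36157989501953125), (104.148681640625, 124.53692626953125), 8.731339454650879)
rest foot ((601.9572143554688, 301.6614074707031), (121.6015625, 125.72845458984375), 9.882096290588379)
```

View pics/crop1.png

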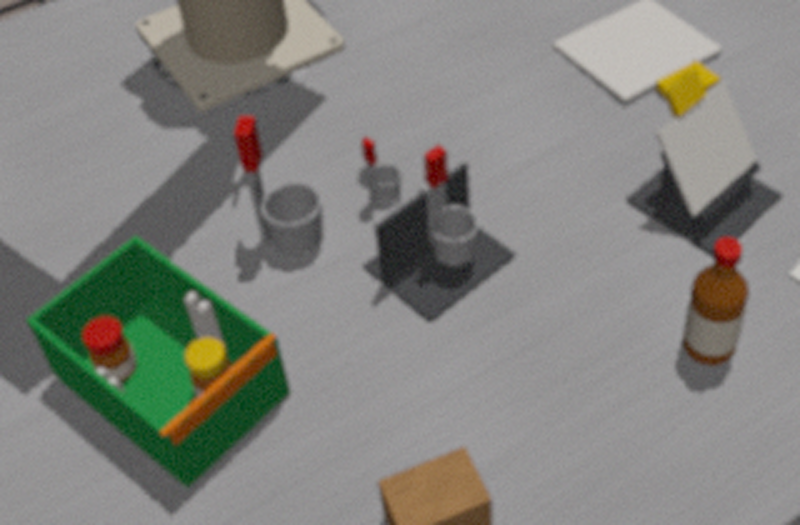

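The crop confirms the choice: the divider (yellow tab at crop (687,87)) sits in the rest, and the middle scoop (grip at crop (436,165)) hangs on the stand. The ribs show at crop (197,310) and (108,375). Next I'll tighten the divider estimate and write a "how far to go" helper.

```bash
cat >> h.py <<'E'
def rot(zdir,ydir):
    z=np.array(zdir,float);z/=np.linalg.norm(z);y=np.array(ydir,float);y-=z*(y@z);y/=np.linalg.norm(y)
    return np.stack([np.cross(y,z),y,z],1)
def delta(p,R=None):
    """remaining move in row units: shift in present tool axes; turn; shift in tool axes after the turn"""
    from station import sense
    s=sense();R0=Ro.from_rotvec(s["tool_rot"]).as_matrix();d=np.array(p)-s["position"]
    print("pos",s["position"].round(4),"width",round(s["width"],4),"F",s["ft_force"].round(1),"t",s["clock"])
    print("shift now",(R0.T@d/.025).round(2))
    if R is not None:
        c=[]
        for q in (R,R@np.diag([-1,-1,1])):
            w=Ro.from_matrix(R0.T@q).as_rotvec();c.append((np.linalg.norm(w),w,q))
        n,w,q=min(c,key=lambda a:a[0]);print("turn",(np.degrees(w)/10).round(2),"then shift",(q.T@d/.025).round(2))
        print("other turn",(np.degrees(max(c,key=lambda a:a[0])[1])/10).round(2),"qpos6",s["qpos"][5].round(2))
E
python3 - <<'E'
from h import *
np.set_printoptions(precision=4,suppress=True)
c=dict(np.load("pics/scene0.npz"));X=cloud(c);H=hsv(c);hh,ss,vv=H[...,0],H[...,1],H[...,2]
def box(m,u0,u1,v0,v1):
    b=np.zeros_like(m);b[v0:v1,u0:u1]=1;return m&b&(c["depth"]>0)
W=X[box((ss<40)&(vv>110),380,425,160,220)];W=W[(W[:,2]>.03)]
for i in range(3):
    W0=np.median(W,0);U,S,V=np.linalg.svd(W-W0,full_matrices=False);n=V[2]*np.sign(V[2][2]);W=W[abs((W-W0)@n)<.006]
W0=W.mean(0)
yaw=np.arctan2(n[1],n[0]);y=np.array([-np.sin(yaw),np.cos(yaw),0]);z=np.cross(n,y)
print("n",n,"yaw",np.degrees(yaw),"z",z)
a=(W-W0)@y;b=(W-W0)@z;ra,rb=np.percentile(a,[.5,99.5]),np.percentile(b,[.5,99.5]);print(ra,rb,np.ptp(ra),np.ptp(rb))
top=W0+y*ra.mean()+z*(rb.mean()+.0525)-n*.0025
print("tab from plate",top+z*.017,"lower edge",top-z*.105)
T=X[box((hh>20)&(hh<35)&(ss>120),380,410,150,180)];T=T[(T[:,2]>.1)&(T[:,2]<.17)];print("tab med",np.median(T,0),T.min(0),T.max(0))
R=rot([.475,-.31,.3],[1,0,0]);
yb=np.radians(16.3);delta([.475,-.31,.32],rot([0,0,-1],[np.cos(yb),np.sin(yb),0]))
from station import cams
cc=cams.camera("wrist");s=__import__("station").sense();R0=Ro.from_rotvec(s["tool_rot"]).as_matrix()
print("wrist cam in tool",R0.T@(-cc["R"].T@cc["t"]-s["position"]),cc["R"]@R0,cc["camera_matrix"][0])
E
```

```text
n [0.805  0.1501 0.5739] yaw 10.559793211176395 z [-0.5642 -0.1052  0.8189]
[-0.058  0.064] [-0.0526  0.0525] 0.122041452592927 0.10507610817533364
tab from plate [0.5473 0.3024 0.1328] lower edge [0.6161 0.3152 0.0329]
tab med [0.551  0.2985 0.1386] [0.5318 0.2748 0.1177] [0.5662 0.3275 0.1527]
pos [ 0.2175 -0.5853  0.1831] width 0.088 F [-0.   0.7  1.1] t 0.1
shift now [13.49 -6.74 -5.47]
turn [-0.01 -0.01 -8.59] then shift [ 7.68 12.98 -5.48]
other turn [-0.01  0.01  9.41] qpos6 -0.02
wrist cam in tool [ 0.072  -0.0011 -0.2007] [[-0.0004  1.      0.0012]
 [-0.9634 -0.0001 -0.2679]
 [-0.2679 -0.0013  0.9634]] [328.5439   0.     314.8755]
```

```bash
python3 -m pendant '1 -.5 -.4 0 0 0;1 -.5 -.4 0 0 0;1 -.5 -.4 0 0 0;1 -.5 -.4 0 0 0;1 -.5 -.4 0 0 0;1 -.5 -.4 0 0 0;1 -.5 -.4 0 0 0;1 -.5 -.4 0 0 0;1 -.5 -.4 0 0 0;1 -.5 -.4 0 0 0' 0
python3 -m pendant '1 -.5 -.4 0 0 -.86;1 -.2 -.4 0 0 -.86;1 .3 -.4 0 0 -.86;.5 .3 -.3 0 0 -.86;0 0 0 0 0 -.86;0 0 0 0 0 -.86;0 0 0 0 0 -.86;0 0 0 0 0 -.86;0 0 0 0 0 -.86;0 0 0 0 0 -.86'
python3 - <<'E'
from h import *
from station import cams
np.set_printoptions(precision=4,suppress=True)
yb=np.radians(16.3);delta([.475,-.31,.32],rot([0,0,-1],[np.cos(yb),np.sin(yb),0]))
c=cams.camera("wrist");np.savez("pics/w1.npz",**c);cv2.imwrite("pics/w1.png",c["image"][:,:,::-1])
c=cams.camera("side");np.savez("pics/s1.npz",**c)
E
```

```text
clock: 1.4
position: [0.4089, -0.3807, 0.2839]
tool_rot: [-3.092, -0.556, 0.0]
ft_force: [0.3, 0.3, 0.2]
width: 0.0437
grasp_force: 0.0
clock: 2.65
position: [0.4853, -0.3314, 0.3209]
tool_rot: [-1.876, -2.519, 0.0]
ft_force: [0.5, -0.5, -0.6]
width: 0.0434
grasp_force: 0.0
pos [ 0.4853 -0.3314  0.3209] width 0.0434 F [ 0.5 -0.5 -0.6] t 2.65
shift now [ 0.94 -0.15  0.04]
turn [-0.   -0.    0.04] then shift [ 0.94 -0.16  0.04]
other turn [  0.    -0.   -17.96] qpos6 -0.91
```

View pics/w1.png

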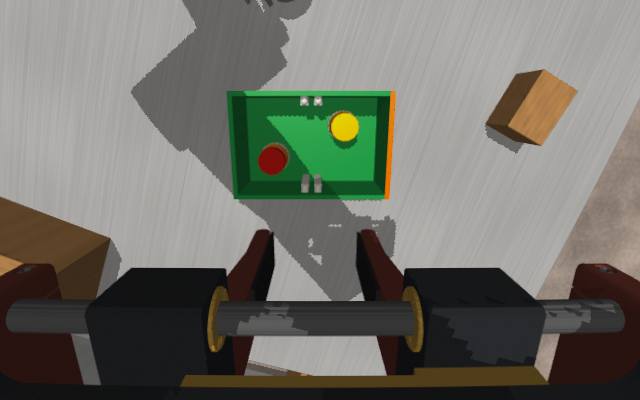

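The wrist view shows the bin with green rim corners at about (228,92), (395,92), (388,199) and (234,199). The rib pairs are at (304/318,101) and (306/318,183), and both jars are clear of the slot. I'll work these out in world coordinates.

```bash
python3 - <<'E'
from h import *
np.set_printoptions(precision=4,suppress=True)
c=dict(np.load("pics/w1.npz"));H=hsv(c);hh,ss,vv=H[...,0],H[...,1],H[...,2];X=cloud(c)
print("cam",-c["R"].T@c["t"])
g=((hh>45)&(hh<85)&(ss>100))|((hh>8)&(hh<20)&(ss>200)&(vv>150));g[:80]=0;g[210:]=0;g[:,:220]=0;g[:,400:]=0
v,u=np.nonzero(g);P=X[g];k=(P[:,2]>.088)&(P[:,2]<.103);print("rim z",np.median(P[k,2]))
q=onplane(c,np.stack([u,v],1)[k],.095)[:,:2]*1000
print("rim rect",cv2.minAreaRect(q.astype(np.float32)),cv2.boxPoints(cv2.minAreaRect(q.astype(np.float32))))
o=((hh>8)&(hh<20)&(ss>200)&(vv>150));o[:85]=0;o[205:]=0;o[:,:370]=0;o[:,400:]=0
v,u=np.nonzero(o);k=X[o][:,2]>.085;q=onplane(c,np.stack([u,v],1)[k],.095)[:,:2]*1000
print("orange",cv2.minAreaRect(q.astype(np.float32)))
w=(ss<50)&(X[...,2]>.074)&(X[...,2]<.09);w[:85]=0;w[205:]=0;w[:,:290]=0;w[:,335:]=0
n,L,st,ce=cv2.connectedComponentsWithStats(w.astype(np.uint8))
for i in range(1,n):
    if st[i,4]>5: print("rib",st[i],ce[i],onplane(c,ce[i:i+1],.081)[0],X[L==i].mean(0))
E
```

```text
cam [ 0.4627 -0.2606  0.5217]
rim z 0.094729710251884
rim rect ((471.9148254394531, -309.482421875), (209.82391357421875, 137.9705810546875), 16.638965606689453) [[ 351.6425 -273.4262]
 [ 391.149  -405.6197]
 [ 592.1872 -345.5387]
 [ 552.6807 -213.3452]]
orange ((569.4682006835938, -280.34796142578125), (6.264477252960205, 137.935791015625), 16.594274520874023)
rib [300  96   8   9  70] [303.5    100.1143] [ 0.4462 -0.2565  0.081 ] [ 0.4462 -0.2565  0.0804]
rib [314  96   8   9  70] [317.5    100.1143] [ 0.4635 -0.2514  0.081 ] [ 0.4635 -0.2514  0.0805]
rib [301 183   8  10  70] [304.1    187.4857] [ 0.4792 -0.3676  0.081 ] [ 0.4793 -0.368   0.0795]
rib [314 183   8  10  70] [317.1    187.4857] [ 0.4964 -0.3625  0.081 ] [ 0.4965 -0.3628  0.0796]
```

```bash
python3 -m pendant '1 .3 0 0 0 0;1 .3 0 0 0 0;1 .3 0 0 0 0;1 .3 0 0 0 0;1 .3 0 0 0 0;1 .3 0 0 0 0;1 .3 0 0 0 0;1 .3 0 0 0 0;1 .3 0 0 0 0;1 .3 0 0 0 0'
python3 -m pendant '1 .3 0 0 0 0;0 0 0 0 0 0'
python3 - <<'E'
from station import cams,sense
import numpy as np,cv2
c=cams.camera("wrist");np.savez("pics/w2.npz",**c);cv2.imwrite("pics/w2.png",c["image"][:,:,::-1])
c=cams.camera("side");np.savez("pics/s2.npz",**c)
E
python3 -m pendant '1 .3 0 0 0 0;1 .3 0 0 0 0;1 .3 0 0 0 0;1 .3 0 0 0 0;1 .3 0 0 0 0;1 .3 0 0 0 0;1 .3 0 0 0 0;1 .3 0 0 0 0;1 .3 0 0 0 0;1 .3 0 0 0 0'
python3 - <<'E'
from h import *
np.set_printoptions(precision=4,suppress=True)
yw=np.radians(10.5);t=np.radians(35);r=np.array([np.cos(yw),np.sin(yw),0]);zd=-np.sin(t)*r+np.array([0,0,np.cos(t)]);xd=np.cos(t)*r+np.array([0,0,np.sin(t)])
delta(np.array([.547,.302,.131])+zd*.12,rot(-zd,xd))
E
```

```text
clock: 4.0
position: [0.4862, -0.0685, 0.3212]
tool_rot: [-1.885, -2.513, -0.0]
ft_force: [0.4, 0.0, -0.3]
width: 0.0438
grasp_force: 0.0
clock: 4.25
position: [0.4864, -0.0424, 0.3213]
tool_rot: [-1.881, -2.516, -0.0]
ft_force: [-0.1, -0.1, -1.0]
width: 0.0441
grasp_force: 0.0
clock: 5.6
position: [0.4887, 0.2166, 0.3212]
tool_rot: [1.885, 2.513, -0.0]
ft_force: [0.2, 0.2, -0.4]
width: 0.0441
grasp_force: 0.0
pos [0.4887 0.2166 0.3212] width 0.0441 F [ 0.2  0.2 -0.4] t 5.6
shift now [2.9  0.46 3.68]
turn [-3.5  -0.18  0.56] then shift [ 2.93 -1.98  3.1 ]
other turn [  0.26  -5.25 -16.64] qpos6 0.11
```

View pics/w2.png

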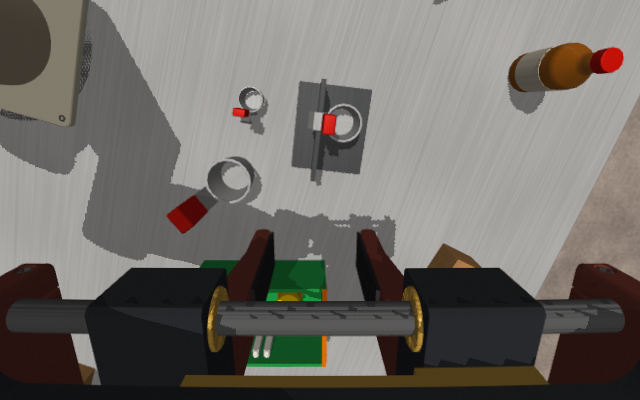

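This view shows the middle scoop on its stand with its red grip at (329,124), clear of the small scoop at (248,103) and the large one at (215,200). Next I'll tilt over the divider.

```bash
python3 -m pendant '.75 0 0 -.88 -.05 .14;.75 0 0 -.88 -.05 .14;.75 0 0 -.88 -.05 .14;.65 0 0 -.86 -.05 .14;0 -.7 .9 0 0 0;0 -.65 .9 0 0 0;0 -.6 .6 0 0 0;0 0 0 0 0 0'
python3 - <<'E'
from h import *
from station import cams
np.set_printoptions(precision=4,suppress=True)
yw=np.radians(10.5);t=np.radians(35);r=np.array([np.cos(yw),np.sin(yw),0]);zd=-np.sin(t)*r+np.array([0,0,np.cos(t)]);xd=np.cos(t)*r+np.array([0,0,np.sin(t)])
T=np.array([.547,.302,.131])
delta(T+zd*.12,rot(-zd,xd))
c=cams.camera("wrist");np.savez("pics/w3.npz",**c);cv2.imwrite("pics/w3.png",c["image"][:,:,::-1])
H=hsv(c);m=(H[...,0]>20)&(H[...,0]<35)&(H[...,1]>120);m[260:]=0
X=cloud(c)
n,L,st,ce=cv2.connectedComponentsWithStats(m.astype(np.uint8))
for i in range(1,n):
    if st[i,4]>40:
        P=X[L==i];P=P[P[:,2]>0.05];print(st[i],ce[i],np.median(P,0) if len(P) else "")
        D=(P-T)@np.stack([xd,np.cross(zd,xd),zd],1);print("in tab frame",np.percentile(D,[2,50,98],axis=0))
print("expected px",proj(c,[T+zd*.017]))
E
```

```text
clock: 6.6
position: [0.4645, 0.282, 0.2419]
tool_rot: [1.715, 2.065, 0.629]
ft_force: [-0.3, 0.1, 1.0]
width: 0.0439
grasp_force: 0.0
pos [0.4645 0.282  0.2419] width 0.0439 F [-0.3  0.1  1. ] t 6.6
shift now [0.19 0.24 0.78]
turn [-0.07  0.04  0.02] then shift [0.19 0.23 0.78]
other turn [ -0.06  -0.12 -17.98] qpos6 1.02
[ 175    2   50   79 3150] [199.0406  42.034 ] [0.338  0.3355 0.4072]
in tab frame [[-0.0049  0.071   0.3406]
 [-0.0049  0.071   0.3406]
 [-0.0049  0.071   0.3406]]
[380 104  20  17 295] [389.0983 111.5831] [0.338  0.3355 0.4072]
in tab frame [[-0.0049  0.071   0.3406]
 [-0.0049  0.071   0.3406]
 [-0.0049  0.071   0.3406]]
[316 147  13  54 671] [322.003 173.611] [0.536  0.3037 0.143 ]
in tab frame [[-0.0076 -0.0227 -0.0071]
 [-0.0017  0.0034  0.0162]
 [ 0.0037  0.0263  0.0179]]
expected px [[323.5024 177.3647]]
```

View pics/w3.png

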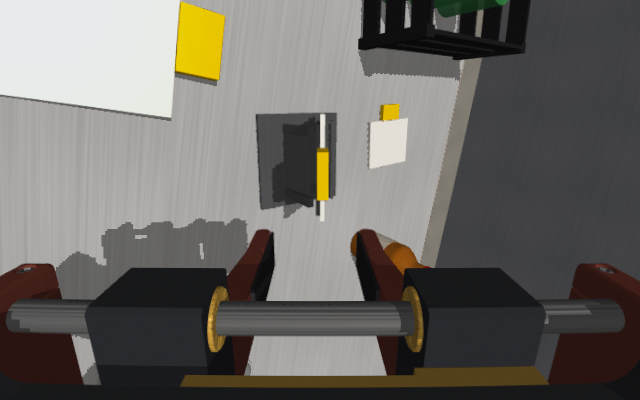

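The tab appears at (322,174), as expected to within about 3 mm, and the gripper straddles it. I'll advance and grip.

```bash
python3 -m pendant '.15 .1 .9 -.07 .04 .02;.13 .08 .9 0 0 0;0 0 .9 0 0 0;0 0 .9 0 0 0;0 0 .9 0 0 0;0 0 .9 0 0 0;0 0 .78 0 0 0;0 0 0 0 0 0' 
python3 -m pendant '0 0 0 0 0 0;0 0 0 0 0 0;0 0 0 0 0 0;0 0 0 0 0 0' -1 30
python3 - <<'E'
from h import *
from station import cams,sense
np.set_printoptions(precision=4,suppress=True)
s=sense();print(s["ft_force"],s["ft_torque"])
yw=np.radians(10.5);t=np.radians(35);r=np.array([np.cos(yw),np.sin(yw),0]);zd=-np.sin(t)*r+np.array([0,0,np.cos(t)]);xd=np.cos(t)*r+np.array([0,0,np.sin(t)])
delta(np.array([.547,.302,.131])-zd*.015,rot(-zd,xd))
E
```

```text
clock: 7.65
position: [0.5561, 0.3071, 0.1199]
tool_rot: [1.711, 2.056, 0.653]
ft_force: [-1.0, -0.4, -0.2]
width: 0.0436
grasp_force: 0.0
clock: 8.15
position: [0.5547, 0.3074, 0.1201]
tool_rot: [1.71, 2.058, 0.654]
ft_force: [-0.2, -0.4, 0.4]
width: 0.0073
grasp_force: 0.0
[-0.2228 -0.3549  0.395 ] [-0.066   0.1378  0.0077]
pos [0.5547 0.3074 0.1201] width 0.0073 F [-0.2 -0.4  0.4] t 8.15
shift now [-0.16 -0.03  0.05]
turn [ 0.02 -0.01  0.  ] then shift [-0.16 -0.03  0.05]
other turn [  0.02   0.03 -18.  ] qpos6 1.56
```

The width of 7 mm is less than the tab's 12 mm, so the grip is suspect. I'll look.

```bash
python3 - <<'E'
from h import *
from station import cams,sense
a=cams.camera("wrist");b=cams.camera("scene");np.savez("pics/w4.npz",**a);np.savez("pics/sc4.npz",**b)
i1=cv2.resize(a["image"][80:300,200:440],(480,440),interpolation=cv2.INTER_CUBIC);i2=cv2.resize(b["image"][110:250,340:440],(314,440),interpolation=cv2.INTER_CUBIC)
cv2.imwrite("pics/c4.png",np.hstack([i1,i2])[:,:,::-1]);s=sense();print(s["width"],s["grasp_force"],s["position"])
E
```

```text
0.0008461441121635838 0.0 [0.55471065 0.30734358 0.11985894]
```

View pics/c4.png

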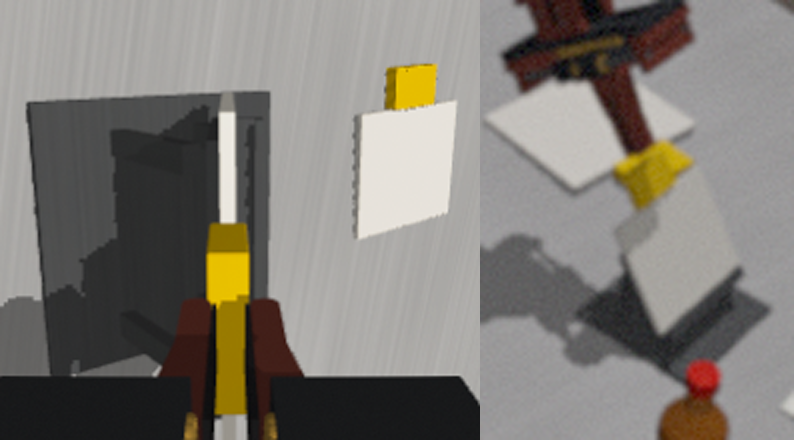

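The wrist crop shows the finger tips at crop row 300, lying over the tab. The scene crop shows the whole tab visible below the fingers, so they may have shut above it. I'll measure tab and tips in both views.

```bash
python3 - <<'E'
from h import *
from station import cams,sense
np.set_printoptions(precision=4,suppress=True)
yw=np.radians(10.5);t=np.radians(35);r=np.array([np.cos(yw),np.sin(yw),0]);zd=-np.sin(t)*r+np.array([0,0,np.cos(t)]);xd=np.cos(t)*r+np.array([0,0,np.sin(t)])
T=np.array([.547,.302,.131]);B=np.stack([xd,np.cross(zd,xd),zd],1)
s=sense();print("tcp in tabframe",(s["position"]-T)@B,s["width"])
for n in("w4","sc4","scene0"):
    c=dict(np.load(f"pics/{n}.npz"));X=cloud(c);H=hsv(c);hh,ss,vv=H[...,0],H[...,1],H[...,2]
    near=(np.linalg.norm(X-T,axis=2)<.15)&(c["depth"]>0)
    m=near&(hh>20)&(hh<35)&(ss>120);D=(X[m]-T)@B;print(n,"tab",m.sum(),np.percentile(D,[3,50,97],axis=0).tolist())
    m=near&((hh<12)|(hh>170))&(ss>60)&(vv<140);D=(X[m]-T)@B
    if m.sum():print(n,"finger",m.sum(),np.percentile(D,[2,50,98],axis=0).tolist())
    print(n,"proj T,top,tip",proj(c,[T,T+zd*.017,s["position"]]).round(0).tolist())
E
```

```text
tcp in tabframe [ 0.0006  0.0038 -0.014 ] 0.0008461441121635838
w4 tab 1774 [[-0.006832575396674218, -0.02237220085045773, -0.014062878716730507], [-0.0011654088988756464, 0.01138268852196251, 0.016254337558846685], [0.004091838834531749, 0.026155244607215983, 0.06046250709858402]]
w4 finger 14536 [[-0.07607923126972817, 0.00041341445346290077, 0.03925135068142132], [0.0058301354883082655, 0.018869309845144712, 0.11590950446113235], [0.07516765005652967, 0.037352566347943796, 0.12777546397040188]]
w4 proj T,top,tip [[316.0, 238.0], [316.0, 250.0], [317.0, 225.0]]
sc4 tab 226 [[-0.002566386708290698, -0.02597342461072172, -0.013206945436752975], [0.007020288976016045, -0.0056051587676695, 0.007489300080541744], [0.027307260449080197, 0.022321602820117515, 0.13515077071078954]]
sc4 finger 464 [[-0.07269327534932857, -0.028862329882715525, 0.03516794826035278], [0.01381791895155638, -0.0055479568609803475, 0.10069213181321271], [0.08441616286596841, 0.023015840646643776, 0.13967864027132249]]
sc4 proj T,top,tip [[393.0, 167.0], [391.0, 161.0], [396.0, 171.0]]
scene0 tab 193 [[-0.0020752687223482046, -0.025218930479858424, -0.013776339415836619], [0.006910552059845406, -0.0047501921369811516, 0.004645508626992446], [0.010516558702480003, 0.02245501727196187, 0.018765784210423804]]
scene0 proj T,top,tip [[393.0, 167.0], [391.0, 161.0], [396.0, 171.0]]
```

```bash
python3 - <<'E'
from h import *
from station import cams,sense
np.set_printoptions(precision=4,suppress=True)
c=dict(np.load("pics/w4.npz"));X=cloud(c);s=sense();R0=Ro.from_rotvec(s["tool_rot"]).as_matrix()
L=(X-s["position"])@R0
for v in (228,232,236,242,250,260):
    print(v,[(u,L[v,u].round(3).tolist(),c["image"][v,u].tolist()) for u in (290,298,306,316,328,336)])
c=cams.camera("wrist");X=cloud(c);L=(X-s["position"])@R0
m=(c["depth"]>0)&(abs(L[...,1])<.03)&(abs(L[...,0])<.015)
print("tool z of things near axis",np.percentile(L[m][:,2],[0,10,50,90,100]))
c=dict(np.load("pics/w1.npz"));
E
```

```text
228 [(290, [-0.048, -0.027, 0.12], [44, 44, 44]), (298, [-0.05, -0.019, 0.126], [46, 40, 39]), (306, [0.009, -0.006, -0.03], [232, 192, 0]), (316, [0.009, -0.001, -0.029], [233, 193, 0]), (328, [-0.041, 0.012, 0.103], [77, 79, 78]), (336, [-0.064, 0.024, 0.163], [175, 174, 172])]
232 [(290, [0.012, -0.014, -0.044], [52, 40, 38]), (298, [0.012, -0.01, -0.044], [66, 30, 24]), (306, [0.011, -0.006, -0.04], [104, 84, 15]), (316, [0.007, -0.001, -0.031], [153, 122, 0]), (328, [0.012, 0.005, -0.045], [65, 31, 24]), (336, [0.012, 0.01, -0.044], [66, 32, 25])]
236 [(290, [0.013, -0.014, -0.05], [59, 35, 30]), (298, [0.013, -0.01, -0.051], [65, 31, 24]), (306, [0.011, -0.006, -0.047], [22, 20, 20]), (316, [0.004, -0.001, -0.03], [154, 122, 0]), (328, [0.012, 0.005, -0.049], [65, 31, 24]), (336, [0.013, 0.009, -0.051], [65, 29, 24])]
242 [(290, [0.012, -0.013, -0.057], [65, 31, 25]), (298, [0.013, -0.009, -0.058], [65, 30, 23]), (306, [0.011, -0.006, -0.054], [23, 21, 22]), (316, [0.001, -0.001, -0.031], [153, 123, 0]), (328, [0.013, 0.005, -0.058], [65, 31, 24]), (336, [0.013, 0.009, -0.058], [65, 31, 23])]
250 [(290, [0.012, -0.012, -0.066], [51, 24, 19]), (298, [0.012, -0.009, -0.066], [52, 24, 20]), (306, [0.011, -0.005, -0.063], [15, 15, 16]), (316, [-0.004, -0.001, -0.031], [153, 122, 0]), (328, [0.012, 0.005, -0.067], [61, 29, 22]), (336, [0.013, 0.008, -0.067], [66, 32, 25])]
260 [(290, [0.013, -0.012, -0.077], [52, 25, 21]), (298, [0.012, -0.008, -0.076], [51, 23, 18]), (306, [0.01, -0.005, -0.072], [15, 15, 16]), (316, [-0.01, -0.001, -0.03], [153, 121, 0]), (328, [0.012, 0.004, -0.076], [62, 30, 24]), (336, [0.012, 0.008, -0.077], [65, 30, 24])]
tool z of things near axis [-0.1362 -0.0866 -0.0528  0.1288  0.1693]
```

The wrist depth puts the true finger ends about 40 mm short of the reported TCP, and the scene view agrees. The fingers therefore closed 10 mm above the tab, which hasn't been touched. I'll count the true tip as the reported TCP minus 40 mm along tool z, open, and advance about 40 mm.

```bash
python3 -m pendant '0 0 0 0 0 0;0 0 0 0 0 0;0 0 0 0 0 0;0 0 0 0 0 0;0 0 0 0 0 0' 0
python3 -m pendant '-.1 0 .5 0 0 0;0 0 .5 0 0 0;0 0 .4 0 0 0;0 0 .2 0 0 0;0 0 0 0 0 0'
python3 - <<'E'
from h import *
from station import cams,sense
np.set_printoptions(precision=4,suppress=True)
c=cams.camera("wrist");X=cloud(c);s=sense();R0=Ro.from_rotvec(s["tool_rot"]).as_matrix();L=(X-s["position"])@R0
H=hsv(c);m=(H[...,0]>20)&(H[...,0]<35)&(H[...,1]>120)&(abs(L[...,2])<.15);print("tab in tool",np.percentile(L[m],[3,50,97],axis=0))
print([L[v,265].round(3).tolist() for v in (228,232,236)],s["ft_force"])
E
python3 -m pendant '0 0 0 0 0 0;0 0 0 0 0 0;0 0 0 0 0 0;0 0 0 0 0 0;0 0 0 0 0 0' -1 30
```

```text
clock: 8.93
position: [0.5547, 0.3073, 0.1196]
tool_rot: [1.71, 2.058, 0.653]
ft_force: [-0.7, 0.4, 0.6]
width: 0.0436
grasp_force: 0.0
clock: 9.55
position: [0.5792, 0.3104, 0.091]
tool_rot: [1.715, 2.064, 0.642]
ft_force: [0.9, 0.8, -0.6]
width: 0.0438
grasp_force: 0.0
tab in tool [[-0.0065 -0.1597 -0.0686]
 [ 0.1091 -0.1334 -0.0121]
 [ 0.1306 -0.0013  0.0047]]
[[-0.03, -0.046, 0.073], [0.013, -0.027, -0.045], [0.012, -0.026, -0.049]] [ 0.1898  0.4981 -0.5929]
clock: 10.22
position: [0.5788, 0.3103, 0.0912]
tool_rot: [1.715, 2.064, 0.643]
ft_force: [-2.8, -0.5, 1.4]
width: 0.0118
grasp_force: 30.0
```

Gripped: 11.8 mm at 30 N. I'll draw the divider out along its own z, lift it and turn it upright.

```bash
python3 -m pendant '0 0 -.4 0 0 0;0 0 -.6 0 0 0;0 0 -.8 0 0 0;0 0 -.8 0 0 0;0 0 -.8 0 0 0;0 0 -.8 0 0 0;0 0 -.8 0 0 0;0 0 -.8 0 0 0;0 0 -.8 0 0 0;0 0 -.6 0 0 0'
python3 - <<'E'
from h import *
yb=np.radians(16.6);delta([.4715,-.3095,.28],rot([0,0,-1],[np.cos(yb),np.sin(yb),0]))
E
```

```text
clock: 11.48
position: [0.478, 0.2914, 0.2399]
tool_rot: [1.716, 2.064, 0.643]
ft_force: [-1.1, 0.1, -1.6]
width: 0.0115
grasp_force: 30.0
pos [0.478  0.2914 0.2399] width 0.0115 F [-1.1  0.1 -1.6] t 11.475
shift now [-23.58  -2.91  -3.96]
turn [ 3.46  0.18 -0.59] then shift [-22.96  -7.12  -1.6 ]
other turn [ 0.27 -5.18 16.63] qpos6 1.02
```

```bash
python3 -m pendant '0 .5 -.7 .86 .04 -.15;0 .4 -.8 .86 .04 -.15;0 .2 -.9 .87 .05 -.15;0 0 -.6 .87 .05 -.14;-.5 -.2 0 0 0 0;-.8 -.25 0 0 0 0;-.9 -.28 0 0 0 0;-.9 -.28 0 0 0 0;-.9 -.28 0 0 0 0;-.9 -.28 0 0 0 0' - 40
python3 -m pendant '-.9 -.28 0 0 0 0;-.9 -.28 0 0 0 0;-.9 -.28 0 0 0 0;-.9 -.28 0 0 0 0;-.9 -.28 0 0 0 0;-.9 -.28 0 0 0 0;-.9 -.28 0 0 0 0;-.9 -.28 0 0 0 0;-.9 -.28 0 0 0 0;-.9 -.28 0 0 0 0'
python3 - <<'E'
from h import *
yb=np.radians(16.6);delta([.4715,-.3095,.30],rot([0,0,-1],[np.cos(yb),np.sin(yb),0]))
E
```

```text
clock: 12.72
position: [0.4675, 0.1567, 0.3126]
tool_rot: [1.878, 2.469, 0.043]
ft_force: [0.7, 0.3, -1.9]
width: 0.0117
grasp_force: 40.0
clock: 13.98
position: [0.4598, -0.0776, 0.3124]
tool_rot: [1.878, 2.469, 0.043]
ft_force: [0.4, 0.2, -2.1]
width: 0.0119
grasp_force: 40.0
pos [ 0.4598 -0.0776  0.3124] width 0.0119 F [ 0.4  0.2 -2.1] t 13.975
shift now [-9.06 -2.05  0.53]
turn [ 0.26  0.08 -0.11] then shift [-9.02 -2.2   0.5 ]
other turn [ 0.13 -0.41 17.88] qpos6 -0.47
```

```bash
python3 -m pendant '-1 -.24 0 .13 .04 -.05;-1 -.24 0 .13 .04 -.05;-1 -.24 0 0 0 0;-1 -.24 0 0 0 0;-1 -.24 0 0 0 0;-1 -.24 0 0 0 0;-1 -.24 .1 0 0 0;-1 -.24 .1 0 0 0;-1 -.2 .2 0 0 0;0 0 .1 0 0 0'
python3 -m pendant '0 0 0 0 0 0;0 0 0 0 0 0'
python3 - <<'E'
from h import *
from station import cams,sense
np.set_printoptions(precision=4,suppress=True)
yb=np.radians(16.6);delta([.4715,-.3095,.30],rot([0,0,-1],[np.cos(yb),np.sin(yb),0]))
for n in("wrist","scene","side"):
    c=cams.camera(n);np.savez(f"pics/{n}5.npz",**c)
    if n!="wrist":
        X=cloud(c);H=hsv(c);s=sense();p=s["position"]
        m=(H[...,1]<45)&(H[...,2]>110)&(np.linalg.norm(X-p,axis=2)<.13)&(X[...,2]>.18)&(X[...,2]<.36);P=X[m];print(n,m.sum())
        if m.sum()>100:
            P0=np.median(P,0)
            for i in range(3):
                P0=P.mean(0);V=np.linalg.svd(P-P0,full_matrices=False)[2];P=P[abs((P-P0)@V[2])<.006]
            nn=V[2]*np.sign(V[2][0]);print(n,P.mean(0),"normal",nn,"yaw",np.degrees(np.arctan2(nn[1],nn[0])),"off x",(P.mean(0)-p)@nn,P.min(0),P.max(0))
a=np.load("pics/wrist5.npz")["image"][60:300,180:460];b=np.load("pics/scene5.npz")["image"][110:330,100:260]
cv2.imwrite("pics/c5.png",np.hstack([cv2.resize(a,(467,400)),cv2.resize(b,(291,400))])[:,:,::-1])
E
```

```text
clock: 15.22
position: [0.4736, -0.3085, 0.3001]
tool_rot: [-1.882, -2.515, 0.0]
ft_force: [0.2, 0.6, -0.9]
width: 0.0116
grasp_force: 40.0
clock: 15.48
position: [0.4747, -0.3067, 0.3011]
tool_rot: [1.879, 2.518, 0.001]
ft_force: [-1.1, 0.3, -1.7]
width: 0.0118
grasp_force: 40.0
pos [ 0.4747 -0.3067  0.3011] width 0.0118 F [-1.1  0.3 -1.7] t 15.475
shift now [-0.07 -0.16  0.05]
turn [ 0.   -0.   -0.01] then shift [-0.07 -0.16  0.05]
other turn [-0.   -0.01 17.99] qpos6 -0.88
scene 1858
scene [ 0.4786 -0.3101  0.2863] normal [0.9598 0.2807 0.0024] yaw 16.30308173643984 off x 0.002553618337597634 [ 0.4584 -0.3675  0.2307] [ 0.4992 -0.2494  0.3548]
side 1060
side [ 0.4738 -0.315   0.2775] normal [ 0.9575  0.2884 -0.0057] yaw 16.763622556911187 off x -0.0033675416431629174 [ 0.4533 -0.367   0.2285] [ 0.494  -0.2496  0.3358]
```

View pics/c5.png

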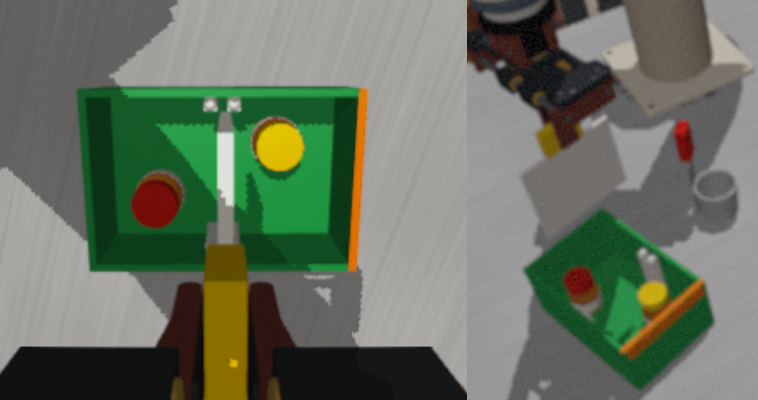

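The wrist view shows the divider upright and parallel to the slot, with ribs at crop (210/234,104). The scene crop shows it hanging above the bin. I'll descend to just above the rim and compare plate and ribs in the same camera.

```bash
python3 -m pendant '-.07 -.16 .8 0 0 0;0 0 .9 0 0 0;0 0 .9 0 0 0;0 0 .9 0 0 0;0 0 .8 0 0 0;0 0 0 0 0 0;0 0 0 0 0 0'
cat > fit.py <<'E'
from h import *
from station import cams,sense
np.set_printoptions(precision=4,suppress=True)
s=sense();p=s["position"];yb=np.radians(16.6);bx=np.array([np.cos(yb),np.sin(yb),0]);by=np.array([-bx[1],bx[0],0])
delta([.4713,-.3095,p[2]],rot([0,0,-1],bx))
c=cams.camera("wrist");np.savez("pics/wf.npz",**c);H=hsv(c);X=cloud(c);hh,ss,vv=[H[...,i] for i in range(3)]
rel=X-p;a=rel@bx;b=rel@by;z=X[...,2]
m=(ss<70)&(vv>60)&(z>.072)&(z<.09)&(abs(a)<.03)&(abs(b)<.075)&(c["depth"]>0)
n,L,st,ce=cv2.connectedComponentsWithStats(m.astype(np.uint8))
for i in range(1,n):
    if st[i,4]>15:q=onplane(c,ce[i:i+1],.081)[0]-p;print("rib",st[i],ce[i].round(1),"along x,y",q@bx,q@by)
m=(hh>20)&(hh<35)&(ss>120)&(abs(a)<.02)&(abs(b)<.035)&(z>p[2]+.02)&(c["depth"]>0)
t=m&(z>np.percentile(z[m],60)-.006);print("tab top x range",np.percentile(a[t],[2,50,98]),"y",np.percentile(b[t],[2,98]),"z-p",np.median(z[t])-p[2])
m=(ss<60)&(vv>90)&(abs(a)<.012)&(abs(b)<.07)&(z>p[2]-.06)&(z<p[2]+.045)&(c["depth"]>0)
if m.sum()>20:print("plate top/edge x",np.percentile(a[m],[3,50,97]),"y",np.percentile(b[m],[1,99]),"z-p",np.percentile(z[m]-p[2],[1,50,99]))
for n in("side","scene"):
    c=cams.camera(n);X=cloud(c);H=hsv(c);hh,ss,vv=[H[...,i] for i in range(3)]
    rel=X-p;a=rel@bx;b=rel@by;z=X[...,2]
    g=(hh>45)&(hh<85)&(ss>100)&(z>.088)&(z<.105)&(np.hypot(a,b)<.15);o=(hh>5)&(hh<20)&(ss>130)&(vv>120)&(z>.088)&(z<.105)&(a>.08)&(a<.13)&(abs(b)<.09)
    if g.sum()>30 and o.sum()>20: print(n,"rim a",np.percentile(a[g|o],[1,99]),"b",np.percentile(b[g|o],[1,99]),"orange a",np.percentile(a[o],[2,98]))
    m=(ss<45)&(vv>90)&(abs(a)<.012)&(abs(b)<.07)&(z>p[2]-.06)&(z<p[2]+.03)
    if m.sum()>50:print(n,"plate a",np.percentile(a[m],[10,50,90]),"b",np.percentile(b[m],[1,99]),"zmin-p",np.percentile(z[m],1)-p[2])
E
python3 fit.py
```

```text
clock: 16.5
position: [0.4721, -0.3104, 0.1944]
tool_rot: [1.878, 2.517, 0.001]
ft_force: [0.4, -0.2, -1.3]
width: 0.0119
grasp_force: 40.0
pos [ 0.4721 -0.3104  0.1944] width 0.0119 F [ 0.4 -0.2 -1.3] t 16.5
shift now [ 0.04 -0.02 -0.  ]
turn [ 0.01  0.   -0.01] then shift [ 0.04 -0.02  0.  ]
other turn [ 0.01 -0.01 17.99] qpos6 -0.89
rib [301 119  11  11 119] [305.9 123.9] along x,y -0.009427325109398033 0.0588255197960203
rib [320 119  11  11 115] [324.9 123.7] along x,y 0.00830278507561918 0.058962714116421754
tab top x range [-0.0076 -0.0014  0.0049] y [-0.0114  0.0238] z-p 0.06685330831805408
plate top/edge x [-0.0039 -0.0014  0.0008] y [-0.061   0.0591] z-p [-0.0481  0.0329  0.0344]
side rim a [-0.1058  0.1053] b [-0.069   0.0714] orange a [0.0986 0.1066]
side plate a [-0.0051 -0.0036 -0.0018] b [-0.0592  0.0582] zmin-p -0.05919681128293319
scene rim a [-0.1007  0.1086] b [-0.0712  0.0688] orange a [0.1003 0.1089]
scene plate a [0.0011 0.003  0.0047] b [-0.062   0.0561] zmin-p -0.059086881333771574
```

The plate needs about +1 mm along the bin's x. I'll correct that and descend past the rib tops (82 mm), watching the force.

```bash
python3 -m pendant '0 .04 .6 0 0 0;0 0 .6 0 0 0;0 0 .3 0 0 0;0 0 .2 0 0 0;0 0 .2 0 0 0;0 0 .1 0 0 0;0 0 0 0 0 0'; python3 fit.py
```

```text
clock: 17.52
position: [0.4726, -0.3099, 0.1436]
tool_rot: [1.879, 2.517, 0.001]
ft_force: [0.1, 0.4, -1.1]
width: 0.0119
grasp_force: 40.0
pos [ 0.4726 -0.3099  0.1436] width 0.0119 F [ 0.1  0.4 -1.1] t 17.525
shift now [ 0.03 -0.04 -0.  ]
turn [ 0.   -0.   -0.01] then shift [ 0.03 -0.04  0.  ]
other turn [-0.   -0.01 17.99] qpos6 -0.89
rib [298 122  12  12 142] [303.5 127.5] along x,y -0.010087879956738146 0.058677244274379085
rib [320 122  13  12 155] [326.  127.5] along x,y 0.007576988254394822 0.05862673538526802
tab top x range [-0.0075 -0.0014  0.0045] y [-0.0116  0.0237] z-p 0.06682688248275873
plate top/edge x [-0.0039 -0.0015  0.0008] y [-0.0606  0.0592] z-p [-0.0479  0.0329  0.0344]
side rim a [-0.1063  0.104 ] b [-0.0693  0.071 ] orange a [0.0983 0.1046]
side plate a [-0.0051 -0.0032 -0.0012] b [-0.0587  0.0586] zmin-p -0.05967558610895507
scene rim a [-0.1022  0.1085] b [-0.0715  0.0688] orange a [0.0993 0.1088]
scene plate a [0.001  0.0029 0.0046] b [-0.0614  0.0562] zmin-p -0.05933952564422296
```

The lower edge is 10 mm below the rib tops with no contact force, and it is centred to within 0.3 mm. I'll carry on down.

```bash
python3 -m pendant '0 0 .3 0 0 0;0 0 .4 0 0 0;0 0 .4 0 0 0;0 0 .4 0 0 0;0 0 .4 0 0 0;0 0 .3 0 0 0;0 0 .2 0 0 0;0 0 0 0 0 0'; python3 -m pendant '0 0 .06 0 0 0;0 0 .06 0 0 0;0 0 .06 0 0 0;0 0 0 0 0 0'
```

```text
clock: 18.68
position: [0.4724, -0.3098, 0.0833]
tool_rot: [-1.879, -2.517, -0.001]
ft_force: [0.7, -1.0, -1.1]
width: 0.0118
grasp_force: 40.0
clock: 19.18
position: [0.4725, -0.3099, 0.0791]
tool_rot: [1.879, 2.517, 0.001]
ft_force: [0.1, 0.2, -1.7]
width: 0.012
grasp_force: 40.0
```

```bash
python3 -m pendant '0 0 .04 0 0 0;0 0 0 0 0 0';python3 -m pendant '0 0 .04 0 0 0;0 0 0 0 0 0'; python3 -m pendant '0 0 .04 0 0 0;0 0 0 0 0 0'
```

```text
clock: 19.42
position: [0.4726, -0.3099, 0.0781]
tool_rot: [1.879, 2.517, 0.001]
ft_force: [-0.2, -0.3, -2.3]
width: 0.0118
grasp_force: 40.0
clock: 19.68
position: [0.4727, -0.3098, 0.0779]
tool_rot: [1.879, 2.517, 0.001]
ft_force: [-1.7, 2.0, 6.7]
width: 0.0116
grasp_force: 40.0
clock: 19.92
position: [0.4729, -0.3098, 0.0779]
tool_rot: [1.879, 2.517, 0.001]
ft_force: [-4.1, 3.7, 15.4]
width: 0.0122
grasp_force: 40.0
```

It has contacted the floor at the expected height. I'll release the load and open.

```bash
python3 -m pendant '0 0 -.07 0 0 0;0 0 0 0 0 0'; python3 -m pendant '0 0 0 0 0 0;0 0 0 0 0 0;0 0 0 0 0 0;0 0 0 0 0 0' -.2; python3 -m pendant '0 0 -.5 0 0 0;0 0 -.8 0 0 0;0 0 -1 0 0 0;0 0 -1 0 0 0;0 0 -1 0 0 0;0 0 -1 0 0 0;0 0 -1 0 0 0;0 0 -1 0 0 0;0 0 -1 0 0 0;0 0 -1 0 0 0'
python3 - <<'E'
from h import *
from station import cams,sense
np.set_printoptions(precision=4,suppress=True)
yb=np.radians(16.6);bx=np.array([np.cos(yb),np.sin(yb),0]);by=np.array([-bx[1],bx[0],0]);O=np.array([.472,-.3095,.006])
for n in("scene","side"):
    c=cams.camera(n);X=cloud(c);H=hsv(c);L=(X-O)@np.stack([bx,by,[0,0,1]],1)
    m=(H[...,0]>20)&(H[...,0]<35)&(H[...,1]>120)&(np.linalg.norm(L-[0,0,.122],axis=2)<.05);print(n,"tab",m.sum(),np.percentile(L[m],[2,98],axis=0))
    np.savez(f"pics/{n}6.npz",**c)
# scoop from w2, world, with plane/cloud
c=dict(np.load("pics/w2.npz"));X=cloud(c);H=hsv(c);hh,ss,vv=[H[...,i] for i in range(3)];z=X[...,2]
sub=np.zeros_like(hh,bool);sub[75:190,285:380]=1
m=sub&((hh<8)|(hh>172))&(ss>150);P=X[m];print("grip",np.percentile(P,[2,50,98],axis=0));t=P[P[:,2]>np.percentile(P[:,2],80)-.008]
v,u=np.nonzero(m);print(u.min(),u.max(),v.min(),v.max())
r=cv2.minAreaRect((t[:,:2]*1000).astype(np.float32));print("grip top",r,np.median(t[:,2]))
m=sub&(ss<60)&(z<.105)&(z>.085)&(vv<120)
if m.sum()>20:print("plate top",cv2.minAreaRect((X[m][:,:2]*1000).astype(np.float32)),m.sum())
m=sub&(z<.012)&(vv<110);print("foot",cv2.minAreaRect((X[m][:,:2]*1000).astype(np.float32)))
E
```

```text
clock: 20.18
position: [0.4727, -0.31, 0.0779]
tool_rot: [1.879, 2.517, 0.001]
ft_force: [-0.7, 1.4, 2.6]
width: 0.0119
grasp_force: 40.0
clock: 20.68
position: [0.4726, -0.31, 0.0778]
tool_rot: [1.879, 2.517, 0.001]
ft_force: [0.2, 0.1, -0.4]
width: 0.0354
grasp_force: 0.0
clock: 21.92
position: [0.4723, -0.3099, 0.3122]
tool_rot: [1.879, 2.516, 0.001]
ft_force: [0.1, -0.5, 0.3]
width: 0.0351
grasp_force: 0.0
scene tab 260 [[-0.0044 -0.0286  0.1108]
 [ 0.0095  0.0206  0.143 ]]
side tab 177 [[-0.0088 -0.0252  0.1095]
 [ 0.0044  0.0234  0.1413]]
grip [[ 0.4761 -0.0003  0.0207]
 [ 0.4837  0.0152  0.1544]
 [ 0.4918  0.0257  0.1563]]
322 335 114 134
grip top ((480.9206237792969, 19.4577693939209), (18.48987579345703, 33.69850158691406), 33.2914924621582) 0.15448161185224052
plate top ((472.519287109375, -0.13669586181640625), (12.806169509887695, 128.53369140625), 9.811188697814941) 424
foot ((498.9922790527344, -8.407974243164062), (110.59370422363281, 156.13034057617188), 9.8512601852417)
```

The divider is seated, with its tab spanning 109–142 mm above the slot point by camera. Next is the scoop: grip at about (0.482, 0.0145), top at 0.155 and yaw about 10°, all matching the description.

```bash
python3 -m pendant '.9 .3 0 0 0 0;.9 .3 0 0 0 0;.9 .3 0 0 0 0;.9 .3 0 0 0 0;.9 .3 0 0 0 0;.9 .3 0 0 0 0;.9 .3 0 0 0 0;.9 .3 0 0 0 0;.9 .3 0 0 0 0;.9 .3 0 0 0 0'
python3 -m pendant '0 0 0 0 0 .97;0 0 0 0 0 .97;0 0 0 0 0 .97;0 0 0 0 0 .97;0 0 0 0 0 .97;0 0 0 0 0 .97;0 0 0 0 0 .97;0 0 0 0 0 .97;0 0 0 0 0 .97;0 0 0 0 0 .97'
cat > sc.py <<'E'
from h import *
from station import cams
import sys
np.set_printoptions(precision=4,suppress=True)
yw=np.radians(9.8);r=np.array([-np.sin(yw),np.cos(yw),0]);delta([.482,.0145,float(sys.argv[1])],rot([0,0,-1],-r))
E
python3 sc.py .25
```

```text
clock: 23.28
position: [0.4791, -0.071, 0.3091]
tool_rot: [-1.878, -2.516, 0.0]
ft_force: [0.5, 0.6, 0.2]
width: 0.0353
grasp_force: 0.0
clock: 24.52
position: [0.4791, -0.0717, 0.3091]
tool_rot: [-3.13, -0.252, 0.003]
ft_force: [-0.2, -0.3, -0.1]
width: 0.0355
grasp_force: 0.0
pos [ 0.4791 -0.0717  0.3091] width 0.0355 F [-0.2 -0.3 -0.1] t 24.525
shift now [ 0.67 -3.38  2.37]
turn [-0.01  0.01 -0.06] then shift [ 0.7  -3.38  2.36]
other turn [ 0.01  0.01 17.94] qpos6 1.24
```

```bash
python3 -m pendant '.2 -.85 .6 0 0 -.06;.2 -.85 .6 0 0 0;.2 -.85 .6 0 0 0;.1 -.83 .56 0 0 0;0 0 0 0 0 0;0 0 0 0 0 0' 0
python3 sc.py .078
python3 - <<'E'
from h import *
from station import cams,sense
np.set_printoptions(precision=4,suppress=True)
s=sense();R0=Ro.from_rotvec(s["tool_rot"]).as_matrix()
c=cams.camera("wrist");np.savez("pics/w7.npz",**c);cv2.imwrite("pics/w7.png",c["image"][60:360,140:500,::-1])
X=cloud(c);L=(X-s["position"])@R0;H=hsv(c);hh,ss,vv=[H[...,i] for i in range(3)];z=X[...,2]
m=((hh<8)|(hh>172))&(ss>150)&(np.hypot(L[...,0],L[...,1])<.05)&(z>.1)&(z<.17)
print("grip tool xy",np.percentile(L[m],[2,50,98],axis=0),"world",np.percentile(X[m],[2,50,98],axis=0))
t=m&(z>.15);print("top",cv2.minAreaRect((L[t][:,:2]*1000).astype(np.float32)),t.sum())
E
```

```text
clock: 25.28
position: [0.4826, 0.0134, 0.2514]
tool_rot: [-3.129, -0.278, 0.0]
ft_force: [0.4, 0.1, 0.9]
width: 0.0444
grasp_force: 0.0
pos [0.4826 0.0134 0.2514] width 0.0444 F [0.4 0.1 0.9] t 25.275
shift now [-0.02 -0.05  6.93]
turn [-0.    0.    0.04] then shift [-0.02 -0.05  6.93]
other turn [ -0.    -0.   -17.96] qpos6 1.4
grip tool xy [[-0.0046 -0.0113  0.0956]
 [ 0.0055 -0.001   0.0974]
 [ 0.0092  0.0083  0.1294]] world [[0.4779 0.0056 0.1219]
 [0.4879 0.0156 0.1539]
 [0.4926 0.0259 0.1558]]
top ((2.1702919006347656, -1.5096092224121094), (14.453425407409668, 21.4552059173584), 0.06070318818092346) 337
```

View pics/w7.png

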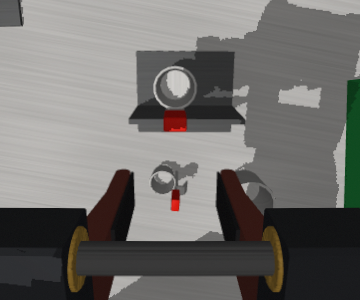

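The picture shows the middle scoop's grip at crop (175,120), square to the fingers. The small scoop lies behind and is clear. The offset is only (+2, −1.5) mm. Descending to grip.

```bash
python3 -m pendant '.09 -.06 .9 0 0 0;0 0 .9 0 0 0;0 0 .9 0 0 0;0 0 .9 0 0 0;0 0 .9 0 0 0;0 0 .9 0 0 0;0 0 .8 0 0 0;0 0 .6 0 0 0;0 0 .13 0 0 0;0 0 0 0 0 0'
python3 -m pendant '0 0 0 0 0 0;0 0 0 0 0 0;0 0 0 0 0 0;0 0 0 0 0 0' -1 40
```

```text
clock: 26.58
position: [0.4855, 0.0151, 0.0785]
tool_rot: [-3.129, -0.277, -0.002]
ft_force: [0.7, 0.3, 0.1]
width: 0.0438
grasp_force: 0.0
clock: 27.08
position: [0.4855, 0.0153, 0.0786]
tool_rot: [-3.129, -0.277, -0.002]
ft_force: [0.2, 0.7, 4.5]
width: 0.0215
grasp_force: 40.0
```

The scoop's grip is held at 21.5 mm and 40 N. Lifting straight up.

```bash
python3 -m pendant '0 0 -.4 0 0 0;0 0 -.7 0 0 0;0 0 -.9 0 0 0;0 0 -1 0 0 0;0 0 -1 0 0 0;0 0 -1 0 0 0;0 0 -1 0 0 0;0 0 -1 0 0 0;0 0 -1 0 0 0;0 0 -1 0 0 0'
cat > hg.py <<'E'
from h import *
import sys
yb=np.radians(16.6);bx=np.array([np.cos(yb),np.sin(yb),0]);delta([.579,-.2782,float(sys.argv[1])],rot([0,0,-1],[bx[1],-bx[0],0]))
E
python3 hg.py .3
```

```text
clock: 28.32
position: [0.4842, 0.0152, 0.3043]
tool_rot: [-3.129, -0.277, 0.0]
ft_force: [-0.5, -0.1, -1.1]
width: 0.0216
grasp_force: 40.0
pos [0.4842 0.0152 0.3043] width 0.0216 F [-0.5 -0.1 -1.1] t 28.325
shift now [ 1.67 12.22  0.17]
turn [-0.    0.   -0.65] then shift [ 0.28 12.33  0.17]
other turn [ 0.    0.   17.35] qpos6 1.4
```

```bash
python3 -m pendant '.1 .5 0 0 0 -.33;.1 .8 0 0 0 -.32;0 1 0 0 0 0;0 1 0 0 0 0;0 1 0 0 0 0;0 1 0 0 0 0;0 1 0 0 0 0;0 1 0 0 0 0;0 1 0 0 0 0;0 1 0 0 0 0'
python3 -m pendant '0 1 0 0 0 0;0 1 0 0 0 0;0 .8 0 0 0 0;0 .2 0 0 0 0;0 0 0 0 0 0;0 0 0 0 0 0'; python3 hg.py .18
```

```text
clock: 29.58
position: [0.554, -0.2083, 0.3033]
tool_rot: [-3.108, -0.454, -0.0]
ft_force: [0.4, 0.5, -0.8]
width: 0.0215
grasp_force: 40.0
clock: 30.32
position: [0.5752, -0.2784, 0.3032]
tool_rot: [-3.108, -0.455, -0.001]
ft_force: [0.2, 0.7, -1.1]
width: 0.0215
grasp_force: 40.0
pos [ 0.5752 -0.2784  0.3032] width 0.0215 F [ 0.2  0.7 -1.1] t 30.325
shift now [0.14 0.04 4.93]
turn [-0. -0.  0.] then shift [0.15 0.03 4.93]
other turn [ 1.0e-02 -0.0e+00 -1.8e+01] qpos6 0.81
```

```bash
python3 -m pendant '.15 .03 .8 0 0 0;0 0 .9 0 0 0;0 0 .9 0 0 0;0 0 .9 0 0 0;0 0 .8 0 0 0;0 0 .2 0 0 0;0 0 0 0 0 0;0 0 0 0 0 0'
cat > f2.py <<'E'
from h import *
from station import cams,sense
np.set_printoptions(precision=4,suppress=True)
s=sense();p=s["position"];yb=np.radians(16.6);bx=np.array([np.cos(yb),np.sin(yb),0]);by=np.array([-bx[1],bx[0],0])
O=p+np.array([0,0,.0164])-.009*bx   # expected scoop origin
import os
ims=[]
for n in("side","scene","wrist"):
    c=cams.camera(n);np.savez(f"pics/{n}8.npz",**c);X=cloud(c);H=hsv(c);hh,ss,vv=[H[...,i] for i in range(3)];L=(X-O)@np.stack([bx,by,[0,0,1]],1);ok=c["depth"]>0
    o=ok&(hh>5)&(hh<20)&(ss>130)&(vv>100)&(abs(X[...,2]-.096)<.006)&(abs(L[...,0])<.04)&(abs(L[...,1])<.09)
    if o.sum()>10:print(n,"rim in expected scoop frame x",np.percentile(L[o][:,0],[5,50,95]),"y",np.percentile(L[o][:,1],[2,98]),o.sum())
    b=ok&(abs(L[...,1])<.03)&(abs(L[...,0])<.075)&(X[...,2]>.105)&(ss<70)
    for lab,z0,z1 in(("bend",0,.012),("hook",-.026,-.002),("strip",-.03,-.006),("cup",-.07,-.035)):
        k=b&(L[...,2]>z0)&(L[...,2]<z1)
        if k.sum()>8:print(n,lab,k.sum(),"x",np.percentile(L[k][:,0],[2,20,50,80,98]),"y",np.percentile(L[k][:,1],[5,95]))
    u,v=proj(c,[O])[0];u,v=int(u),int(v);w=60 if n!="wrist" else 75
    i=c["image"][max(0,v-w):v+w,max(0,u-w):u+w];print(n,u,v);ims.append(cv2.resize(i,(260,260),interpolation=cv2.INTER_CUBIC))
cv2.imwrite("pics/c8.png",np.hstack(ims)[:,:,::-1])
E
python3 f2.py
```

```text
clock: 31.32
position: [0.5798, -0.2788, 0.1915]
tool_rot: [3.108, 0.454, 0.003]
ft_force: [0.1, 0.1, -0.3]
width: 0.0217
grasp_force: 40.0
side rim in expected scoop frame x [-0.0048 -0.0014  0.0019] y [-0.0613  0.0694] 94
side bend 57 x [-0.0114 -0.0084 -0.0022  0.0041  0.0085] y [-0.0078  0.0118]
side hook 68 x [-0.017  -0.0147 -0.0118 -0.0091  0.0041] y [-0.0084  0.012 ]
side strip 64 x [-0.0171 -0.0148 -0.012  -0.0095  0.0185] y [-0.009   0.0116]
side cup 129 x [-0.0005  0.0021  0.0156  0.0459  0.0518] y [-0.0207  0.0221]
side 408 237
scene rim in expected scoop frame x [-0.0026  0.0029  0.0054] y [-0.0638  0.066 ] 140
scene bend 31 x [-0.002   0.0081  0.0094  0.0106  0.0128] y [-0.0117  0.0074]
scene hook 85 x [-0.0112  0.0063  0.0078  0.0091  0.0102] y [-0.0118  0.0093]
scene strip 127 x [-0.0098  0.007   0.0089  0.0293  0.0572] y [-0.022   0.0222]
scene cup 381 x [0.0103 0.0132 0.0284 0.0532 0.0571] y [-0.0226  0.0204]
scene 197 252
wrist rim in expected scoop frame x [-0.0037  0.0001  0.0031] y [-0.0667  0.0687] 668
wrist bend 60 x [0.0094 0.0096 0.0098 0.01   0.0103] y [-0.0066  0.0092]
wrist hook 381 x [0.0065 0.0068 0.007  0.0072 0.0075] y [-0.0087  0.0106]
wrist strip 442 x [0.0064 0.0068 0.007  0.0073 0.036 ] y [-0.0107  0.0114]
wrist cup 1449 x [0.0092 0.0111 0.0167 0.0291 0.045 ] y [-0.0196  0.0221]
wrist 316 244
```

View pics/c8.png

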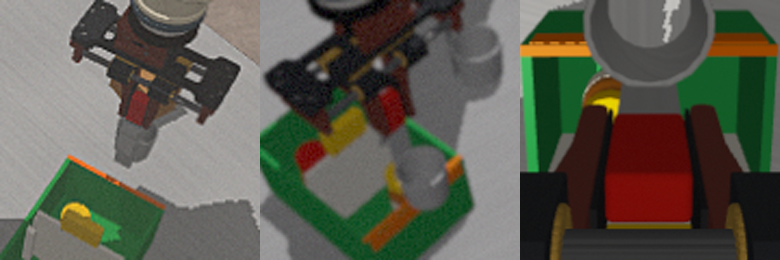

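The crops show the scoop upright over the orange rim with the cup outside and the divider seated. In the wrist frame the rim is centred on the hook gap to under 1 mm. A quick tilt check of strip and grip comes before going down.

```bash
python3 - <<'E'
from h import *
from station import sense
np.set_printoptions(precision=4,suppress=True)
p=sense()["position"];yb=np.radians(16.6);bx=np.array([np.cos(yb),np.sin(yb),0]);by=np.array([-bx[1],bx[0],0]);O=p+np.array([0,0,.0164])-.009*bx
c=dict(np.load("pics/wrist8.npz"));X=cloud(c);H=hsv(c);hh,ss,vv=[H[...,i] for i in range(3)];L=(X-O)@np.stack([bx,by,[0,0,1]],1)
k=(c["depth"]>0)&(abs(L[...,1])<.008)&(ss<70)&(L[...,0]>.002)&(L[...,0]<.014)
for z in np.arange(-.03,.02,.004):
    m=k&(abs(L[...,2]-z)<.002)
    if m.sum()>3:print("strip z",round(z,3),m.sum(),L[m][:,0].mean())
k=((hh<8)|(hh>172))&(ss>150)&(abs(L[...,1])<.009)&(abs(L[...,0])<.03)&(L[...,2]>.01)
for z in np.arange(.014,.07,.006):
    m=k&(abs(L[...,2]-z)<.003)
    if m.sum()>3:print("grip z",round(z,3),m.sum(),L[m][:,0].min(),L[m][:,0].max())
c=dict(np.load("pics/scene8.npz"));X=cloud(c);L=(X-O)@np.stack([bx,by,[0,0,1]],1);H=hsv(c)
m=(c["depth"]>0)&(H[...,1]<70)&(abs(L[...,0]-.034)<.035)&(abs(L[...,1])<.035)&(L[...,2]>-.036)&(L[...,2]<-.025)&(L[...,0]>.012)
print("cup top rim z",np.percentile(L[m][:,2],[50,95]),[ (round(a,3),L[m&(abs(L[...,0]-a)<.004)][:,2].max().round(4)) for a in (.016,.03,.045,.055)])
E
```

```text
strip z -0.03 117 0.007944893184697936
strip z -0.026 46 0.006941054015468217
strip z -0.022 46 0.007037244764267456
strip z -0.018 44 0.007098501930482477
strip z -0.014 55 0.007194042063818308
strip z -0.01 50 0.007253696129745787
strip z -0.006 57 0.007356484264499126
strip z -0.002 8 0.007709971211690631
strip z 0.002 14 0.009851542079510278
strip z 0.006 38 0.010080651952577867
grip z 0.02 102 0.01371494444613656 0.014855412304805925
grip z 0.026 145 0.013271738010123645 0.014996279894851128
grip z 0.032 162 0.013728174820709772 0.015226681902355222
grip z 0.038 185 0.013898093538680312 0.015302111421290267
grip z 0.044 207 0.013871863967014052 0.015521860048212923
grip z 0.05 220 0.014113792831006517 0.015552860525021002
grip z 0.056 528 0.0012945445795555812 0.015635823205364635
grip z 0.062 901 0.0018725057449539896 0.015393734099865058
cup top rim z [-0.031  -0.0278] [(0.016, np.float64(-0.0256)), (0.03, np.float64(-0.0261)), (0.045, np.float64(-0.029)), (0.055, np.float64(-0.0276))]
```

The tilt is only about 1°, which is fine. Descending with the force watched.

```bash
python3 -m pendant '.02 0 .5 0 0 0;0 0 .6 0 0 0;0 0 .6 0 0 0;0 0 .6 0 0 0;0 0 .5 0 0 0;0 0 .2 0 0 0;0 0 0 0 0 0'; python3 -m pendant '0 0 .3 0 0 0;0 0 .3 0 0 0;0 0 .2 0 0 0;0 0 0 0 0 0'
```

```text
clock: 32.35
position: [0.5933, -0.2872, 0.1268]
tool_rot: [3.086, 0.454, 0.042]
ft_force: [11.5, -12.4, 38.4]
width: 0.0218
grasp_force: 40.1
clock: 32.85
position: [0.5837, -0.2793, 0.0969]
tool_rot: [3.106, 0.453, 0.013]
ft_force: [7.5, 1.7, 2.6]
width: 0.0215
grasp_force: 40.0
```

There was an unexpected contact (38 N, tool pushed +13 mm), now mostly gone. I'll stop and look.

```bash
python3 hg.py .0786; sed -i 's/(X\[...,2\]>.105)&//; s/w=60 if/w=75 if/; s/(260,260)/(266,266)/; s#pics/c8#pics/c9#' f2.py; python3 f2.py
```

```text
pos [ 0.5837 -0.2793  0.0969] width 0.0215 F [7.5 1.7 2.6] t 32.85
shift now [-0.17 -0.1   0.73]
turn [ 0.02 -0.04 -0.  ] then shift [-0.17 -0.1   0.73]
other turn [-0.07 -0.04 18.  ] qpos6 0.81
side rim in expected scoop frame x [-0.0082 -0.0046 -0.0017] y [-0.0598  0.07  ] 95
side hook 104 x [0.0021 0.0053 0.0137 0.0269 0.0527] y [-0.0216  0.0175]
side strip 97 x [0.0021 0.0052 0.0138 0.0252 0.0528] y [-0.021   0.0178]
side 404 256
scene rim in expected scoop frame x [-0.0061 -0.0012  0.002 ] y [-0.0623  0.0685] 172
scene bend 80 x [0.0156 0.0175 0.0214 0.0329 0.0443] y [-0.024  0.023]
scene hook 203 x [0.0116 0.0168 0.0362 0.0559 0.0633] y [-0.0228  0.0218]
scene strip 173 x [0.0114 0.0154 0.0316 0.049  0.0618] y [-0.0229  0.0214]
scene cup 130 x [0.0047 0.0185 0.0262 0.0354 0.0497] y [-0.0168  0.0179]
scene 206 279
wrist rim in expected scoop frame x [-0.0077 -0.0037 -0.0006] y [-0.0648  0.07  ] 1527
wrist bend 437 x [0.0183 0.0203 0.025  0.0309 0.0368] y [-0.0224  0.0248]
wrist hook 2109 x [0.0125 0.0259 0.0469 0.0562 0.0617] y [-0.0203  0.0233]
wrist strip 1843 x [0.0119 0.0231 0.0458 0.0565 0.0617] y [-0.0195  0.0222]
wrist cup 2617 x [0.0103 0.0184 0.0283 0.038  0.0468] y [-0.0151  0.0174]
wrist 317 244
```

View pics/c9.png

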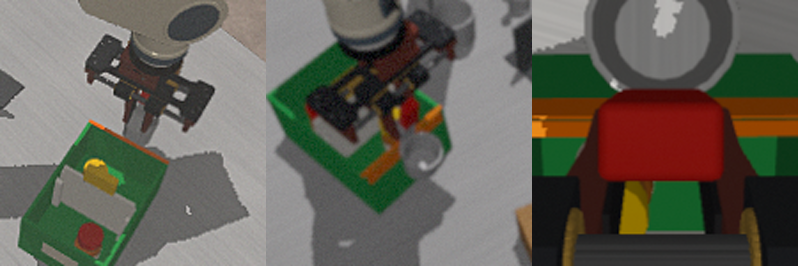

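The scoop has turned in the grip: the cup swung outward and its top now sits about level with the bend. The divider and jars look undisturbed. I'll lift clear and measure the scoop's tilt in the hand.

```bash
python3 -m pendant '0 0 -.3 0 0 0;0 0 -.6 0 0 0;0 0 -.8 0 0 0;0 0 -.9 0 0 0;0 0 -.9 0 0 0;0 0 -.9 0 0 0;0 0 -.9 0 0 0;0 0 -.6 0 0 0;0 0 0 0 0 0;0 0 0 0 0 0'
cat > f3.py <<'E'
from h import *
from station import cams,sense
np.set_printoptions(precision=4,suppress=True)
s=sense();p=s["position"];R0=Ro.from_rotvec(s["tool_rot"]).as_matrix();print(s["ft_force"],p)
for n in("scene","wrist","side"):
    c=cams.camera(n);np.savez(f"pics/{n}10.npz",**c);X=cloud(c);H=hsv(c);hh,ss,vv=[H[...,i] for i in range(3)];T=(X-p)@R0*[1,1,-1];ok=(c["depth"]>0)
    r=ok&((hh<8)|(hh>172))&(ss>150)&(abs(T[...,1])<.02)&(abs(T[...,0])<.05)&(abs(T[...,2]-.05)<.06);P=T[r]
    if r.sum()>20:print(n,"grip",r.sum(),np.percentile(P,[2,50,98],axis=0).tolist())
    # front/side profile: mean x by height for the midline
    g=ok&(ss<70)&(abs(T[...,1])<.012)&(T[...,0]>-.03)&(T[...,0]<.13)&(T[...,2]<.08)&(T[...,2]>-.08)&(X[...,2]>.11)
    for z in np.arange(-.075,.085,.01):
        m=g&(abs(T[...,2]-z)<.005);q=r&(abs(T[...,2]-z)<.005)&(abs(T[...,1])<.012)
        print(n,round(z,3),"steel",m.sum(),(T[m][:,0].min().round(4),T[m][:,0].max().round(4)) if m.sum()>4 else "","red",(T[q][:,0].min().round(4),T[q][:,0].max().round(4)) if q.sum()>4 else "")
E
python3 f3.py | grep -v '0  red $'
python3 - <<'E'
import numpy as np,cv2
a=np.load("pics/wrist10.npz")["image"][60:330,160:480];b=np.load("pics/scene10.npz")["image"][150:310,130:290]
cv2.imwrite("pics/c10.png",np.hstack([cv2.resize(a,(474,400)),cv2.resize(b,(320,320+80))])[:,:,::-1])
E
```

```text
clock: 34.25
position: [0.5791, -0.2783, 0.2422]
tool_rot: [-3.108, -0.454, 0.001]
ft_force: [0.2, -0.0, -1.0]
width: 0.0216
grasp_force: 40.0
[ 0.1737 -0.025  -0.999 ] [ 0.5791 -0.2783  0.2422]
scene grip 176 [[-0.00024046989872907704, -0.016978291171386134, 0.049494231514633676], [0.031198669826274734, 0.004716745151560051, 0.09215794418649395], [0.03813419548603781, 0.01887358577248257, 0.10969642819487585]]
scene -0.035 steel 1  red 
scene -0.025 steel 75 (np.float64(0.0025), np.float64(0.0441)) red 
scene -0.015 steel 65 (np.float64(-0.0067), np.float64(0.047)) red 
scene -0.005 steel 46 (np.float64(-0.0057), np.float64(0.0513)) red 
scene 0.005 steel 46 (np.float64(-0.0005), np.float64(0.0554)) red 
scene 0.015 steel 44 (np.float64(0.0022), np.float64(0.0579)) red 
scene 0.025 steel 42 (np.float64(0.0029), np.float64(0.0131)) red 
scene 0.035 steel 24 (np.float64(0.0067), np.float64(0.0123)) red 
scene 0.045 steel 30 (np.float64(0.0103), np.float64(0.0163)) red 
scene 0.055 steel 22 (np.float64(0.0053), np.float64(0.0206)) red 
scene 0.065 steel 9 (np.float64(0.0021), np.float6
[... 1295 characters left out ...]
4455]]
side -0.025 steel 5 (np.float64(-0.0098), np.float64(0.0028)) red 
side -0.015 steel 27 (np.float64(-0.0122), np.float64(0.0435)) red 
side -0.005 steel 44 (np.float64(-0.0095), np.float64(0.0477)) red 
side 0.005 steel 34 (np.float64(-0.0057), np.float64(0.053)) red 
side 0.015 steel 16 (np.float64(-0.0046), np.float64(0.0014)) red 
side 0.025 steel 1  red 
side 0.035 steel 26 (np.float64(-0.0153), np.float64(-0.0058)) red 
side 0.045 steel 38 (np.float64(-0.0126), np.float64(0.0015)) red 
side 0.055 steel 55 (np.float64(-0.0059), np.float64(0.0181)) red 
side 0.065 steel 12 (np.float64(-0.0108), np.float64(0.0167)) red 
side 0.075 steel 2  red (np.float64(0.0102), np.float64(0.016))
```

View pics/c10.png

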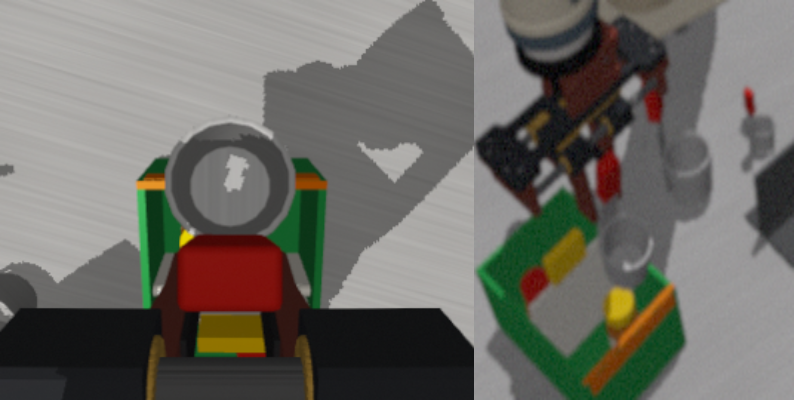

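The wrist crop shows the cup swung toward the bin under the grip, with the grip's top outward. That is a tilt of about 24°, and the scoop has slid up in the pads. I have now viewed 12 pictures, over the limit of 10, so from here I use numbers only. Next I'll fit the scoop's pose in the hand.

```bash
cat > f4.py <<'E'
from h import *
from station import sense,cams
import sys
np.set_printoptions(precision=4,suppress=True)
s=sense();p=s["position"];R0=Ro.from_rotvec(s["tool_rot"]).as_matrix()
fresh=len(sys.argv)>1
def fitline(a,b):  # a as fn of b, robust
    k=np.ones(len(a),bool)
    for i in range(4):
        f=np.polyfit(b[k],a[k],1);e=a-np.polyval(f,b);k=abs(e)<max(.0008,2*np.median(abs(e)))
    return f
for n in("wrist","scene","side"):
    if fresh:
        c=cams.camera(n);np.savez(f"pics/{n}10.npz",**c)
    c=dict(np.load(f"pics/{n}10.npz"));X=cloud(c);H=hsv(c);hh,ss,vv=[H[...,i] for i in range(3)];T=(X-p)@R0*[1,1,-1];ok=(c["depth"]>0)&(X[...,2]>.1)
    # orthogonal face directions by red points (grip): use normals from depth
    gx=np.gradient(X,axis=1);gy=np.gradient(X,axis=0);N=np.cross(gx,gy);N/=np.linalg.norm(N,axis=2,keepdims=True)+1e-9;N=(N@R0)*[1,1,-1]
    r=ok&((hh<8)|(hh>172))&(ss>150)&(abs(T[...,1])<.009)&(abs(T[...,0])<.06)&(T[...,2]>.03)&(T[...,2]<.13)
    for lab,sel in(("front",r&(abs(N[...,0])>.75)),("top",r&(abs(N[...,2])>.75))):
        if sel.sum()>15:
            q=T[sel]
            if lab=="front":f=fitline(q[:,0],q[:,2]);print(n,lab,sel.sum(),"tilt",np.degrees(np.arctan(f[0])),"x at z=.08",np.polyval(f,.08),"z range",np.percentile(q[:,2],[3,97]))
            else:f=fitline(q[:,2],q[:,0]);print(n,lab,sel.sum(),"tilt",-np.degrees(np.arctan(f[0])),"z at x=.025",np.polyval(f,.025),"x range",np.percentile(q[:,0],[3,97]))
    st=ok&(ss<70)&(abs(T[...,1])<.008)&(abs(T[...,0]-.012)<.02)&(T[...,2]>.022)&(T[...,2]<.05)&(abs(N[...,0])>.7)
    if st.sum()>10:q=T[st];f=fitline(q[:,0],q[:,2]);print(n,"strip",st.sum(),"tilt",np.degrees(np.arctan(f[0])),"x at .035",np.polyval(f,.035))
    cu=ok&(ss<70)&(T[...,2]<.03)&(T[...,2]>-.07)&(T[...,0]>-.05)&(T[...,0]<.09)&(abs(T[...,1])<.04)
    q=T[cu];print(n,"cup",cu.sum(),np.percentile(q,[1,99],axis=0).tolist())
E
python3 f4.py
```

```text
wrist front 996 tilt 1.52379377314158 x at z=.08 0.032168085116592256 z range [0.0786 0.1106]
wrist top 566 tilt 15.630841683129196 z at x=.025 0.11053096140339241 x range [0.0248 0.0364]
wrist cup 5790 [[0.0018216121406590396, -0.024981821576060808, -0.029700203651510357], [0.05283278462279468, 0.022493471936752742, 0.020781977638074482]]
scene front 81 tilt 15.473386541564489 x at z=.08 0.03033612194807986 z range [0.0712 0.1097]
scene top 36 tilt 5.188496448359009 z at x=.025 0.11188537714101655 x range [0.0269 0.039 ]
scene strip 54 tilt 12.735710394633154 x at .035 0.010833586970932816
scene cup 658 [[4.380971027556109e-05, -0.023528491443937014, -0.026840318888455693], [0.05484051828771137, 0.0252405022013395, 0.028004738401657292]]
side cup 238 [[-0.011029786694293147, -0.02309488482852662, -0.02294946492209113], [0.04675780044826098, 0.022066144755150265, 0.019993055612577706]]
```

```bash
python3 - <<'E'
from h import *
from station import sense
np.set_printoptions(precision=4,suppress=True)
s=sense();p=s["position"];R0=Ro.from_rotvec(s["tool_rot"]).as_matrix()
for n in ("wrist8","wrist10"):
    c=dict(np.load(f"pics/{n}.npz"));
    pp=p if n=="wrist10" else np.array([.5798,-.2788,.1915])
    X=cloud(c);T=(X-pp)@R0*[1,1,-1]*1000;print(n)
    print([(v,*np.median(T[v,311:322,[0,2]],axis=1).round(1).tolist(),"R" if c["image"][v,316,0]>2*c["image"][v,316,1] else "s") for v in range(120,290,4)])
c=dict(np.load("pics/scene10.npz"));X=cloud(c);T=(X-p)@R0*[1,1,-1]*1000
m=(c["depth"]>0)&(abs(T[...,1])<8)&(abs(T[...,0]-15)<60)&(T[...,2]>-40)&(T[...,2]<125);v,u=np.nonzero(m)
print([(int(b),int(a),*T[b,a,[0,2]].round(0).astype(int).tolist(),"R" if c["image"][b,a,0]>2*int(c["image"][b,a,1]) else "s") for b,a in list(zip(v,u))[::4]])
E
```

```text
wrist8
[(120, 65.0, -191.4, 'R'), (124, 61.6, -191.2, 'R'), (128, 58.1, -191.7, 's'), (132, 54.6, -191.9, 's'), (136, 51.0, -191.7, 's'), (140, 56.9, -85.6, 'R'), (144, 54.5, -86.3, 's'), (148, 51.3, -94.4, 's'), (152, 47.7, -103.5, 's'), (156, 43.6, -114.9, 's'), (160, 39.5, -124.3, 's'), (164, 36.7, -123.9, 's'), (168, 34.0, -123.2, 'R'), (172, 31.3, -122.4, 'R'), (176, 28.5, -121.5, 'R'), (180, 25.9, -120.5, 'R'), (184, 23.1, -120.0, 'R'), (188, 20.6, -118.4, 'R'), (192, 17.7, -118.3, 's'), (196, 15.0, -117.3, 's'), (200, 12.3, -116.7, 's'), (204, 9.5, -116.1, 's'), (208, 6.8, -115.3, 's'), (212, 4.1, -114.5, 's'), (216, 6.4, -98.6, 's'), (220, 32.1, -15.5, 'R'), (224, 38.1, 6.1, 'R'), (228, 39.3, 13.0, 'R'), (232, 38.1, 13.1, 'R'), (236, 37.1, 13.9, 'R'), (240, 35.9, 14.1, 'R'), (244, 34.6, 14.1, 'R'), (248, 33.5, 14.7, 'R'), (252, 32.0, 14.3, 'R'), (256, 31.0, 15.0, 'R'), (260, 29.8, 15.2, 'R'), (264, 29.0, 16.2, 'R'), (268, 27.2, 15.3, 'R'), (272, -80.1, -185.6, 's'), (276, -84.8, -186.2, 's'), (280, -89.2, -186.2, 's'), (284, -93.2, -185.5, 's'), (288, -97.9, -185.9, 's')]
wri
[... 2884 characters left out ...]
(251, 216, 52, 10, 's'), (252, 200, 5, -21, 's'), (252, 204, 13, -18, 's'), (252, 216, 55, 11, 's'), (253, 200, 8, -20, 's'), (253, 204, 11, -24, 's'), (253, 215, 55, 11, 's'), (254, 201, 11, -20, 's'), (254, 205, 18, -20, 's'), (254, 209, 24, -21, 's'), (254, 216, 53, 4, 's'), (255, 203, 14, -23, 's'), (255, 207, 23, -20, 's'), (255, 212, 54, 11, 's'), (256, 203, 17, -22, 's'), (256, 207, 23, -23, 's'), (256, 213, 54, 7, 's'), (257, 212, 52, 4, 's'), (257, 216, 46, -15, 's'), (258, 214, 50, -7, 's'), (259, 213, 49, -9, 's'), (260, 212, 49, -8, 's'), (261, 211, 47, -12, 's'), (262, 211, 44, -18, 's'), (263, 212, 43, -26, 's')]<stdin>:9: RuntimeWarning: overflow encountered in scalar multiply
```

Scene and wrist data agree: the scoop is tilted 16.5° in the hand, and the pads now hold it at the bend, too low to hang it. The look-alike scoops stand on their cups, so I'll set this one down upright on free table and regrasp it properly. First I'll check the spot.

```bash
python3 - <<'E'
from h import *
np.set_printoptions(precision=4,suppress=True)
c=dict(np.load("pics/scene10.npz"));X=cloud(c);ok=c["depth"]>0
for q in((.62,-.12),(.64,-.11),(.60,-.10)):
    m=ok&(np.hypot(X[...,0]-q[0],X[...,1]-q[1])<.09);print(q,m.sum(),np.percentile(X[m][:,2],[1,50,99]))
H=hsv(c);yb=np.radians(16.6);bx=np.array([np.cos(yb),np.sin(yb),0]);by=np.array([-bx[1],bx[0],0]);L=(X-[.4725,-.3098,.006])@np.stack([bx,by,[0,0,1]],1)
m=(H[...,0]>20)&(H[...,0]<35)&(H[...,1]>120)&(np.linalg.norm(L-[0,0,.122],axis=2)<.05);print("divider tab",m.sum(),np.percentile(L[m],[2,98],axis=0))
P=X[ok&(np.hypot(X[...,0]-.75,X[...,1]+.2)<.15)&(X[...,2]>.05)&(X[...,2]<.08)];print("carton",P.min(0),P.max(0))
yb=np.radians(16.6);delta([.60,-.13,.25])
E
```

```text
(0.62, -0.12) 3476 [-0.0025  0.0016  0.4055]
(0.64, -0.11) 3214 [-0.0025  0.0015  0.0058]
(0.6, -0.1) 3269 [-0.0024  0.0017  0.0098]
divider tab 266 [[-0.0048 -0.0281  0.1106]
 [ 0.0095  0.0208  0.1427]]
carton [ 0.7249 -0.2184  0.0503] [ 0.7982 -0.127   0.071 ]
pos [ 0.5791 -0.2783  0.2421] width 0.0218 F [-0.8 -0.4 -1.5] t 34.4
shift now [ 2.5  -5.45 -0.31]
```

```bash
python3 -m pendant '.4 -.8 0 0 0 0;.4 -.9 0 0 0 0;.4 -.9 0 0 0 0;.4 -.9 0 0 0 0;.4 -1 0 0 .82 0;.5 -.95 0 0 .83 0;-.25 0 .86 0 0 0;-.28 0 .96 0 0 0;-.28 0 .96 0 0 0;-.28 0 .96 0 0 0' - 40
python3 -m pendant '-.28 0 .96 0 0 0;-.28 0 .96 0 0 0;-.28 0 .96 0 0 0;-.1 0 .3 0 0 0;0 0 0 0 0 0;0 0 0 0 0 0'
python3 - <<'E'
from h import *
from station import cams,sense
np.set_printoptions(precision=4,suppress=True)
s=sense();p=s["position"];R0=Ro.from_rotvec(s["tool_rot"]).as_matrix();print(p,R0[:,2],R0[:,1])
c=cams.camera("wrist");X=cloud(c);bx=R0[:,0]*[1,1,0];bx/=np.linalg.norm(bx);by=np.array([-bx[1],bx[0],0]);T=(X-p)@np.stack([bx,by,[0,0,1]],1)*1000
print([(v,*np.median(T[v,311:322,[0,2]],axis=1).round(1).tolist()) for v in range(140,276,6)])
c=cams.camera("scene");X=cloud(c);T=(X-p)@np.stack([bx,by,[0,0,1]],1);H=hsv(c)
m=(c["depth"]>0)&(abs(T[...,1])<.035)&(abs(T[...,0]-.02)<.045)&(H[...,1]<70)&(T[...,2]<.05)&(X[...,2]>.008);print("cup low z",np.percentile(X[m],[1,99],axis=0))
E
```

```text
clock: 35.65
position: [0.6009, -0.1281, 0.1471]
tool_rot: [-3.035, -0.445, -0.441]
ft_force: [0.2, -0.7, -1.7]
width: 0.0212
grasp_force: 40.0
clock: 36.4
position: [0.6018, -0.1299, 0.0659]
tool_rot: [-3.036, -0.444, -0.444]
ft_force: [-0.2, -0.8, -0.8]
width: 0.0216
grasp_force: 40.0
[ 0.6018 -0.1299  0.0659] [ 0.2742  0.0811 -0.9582] [ 0.2862 -0.9582  0.0008]
[(140, 48.5, 24.0), (146, 46.4, 16.4), (152, 45.1, 1.4), (158, 43.7, -16.0), (164, 39.7, -17.7), (170, 35.5, -18.1), (176, 31.2, -17.8), (182, 27.0, -17.8), (188, 22.7, -18.0), (194, 18.5, -18.6), (200, 14.3, -18.2), (206, 10.0, -17.8), (212, 5.9, -16.8), (218, 5.6, 75.4), (224, 5.2, 110.4), (230, 3.6, 113.4), (236, 1.8, 114.0), (242, -0.1, 113.5), (248, -1.9, 113.8), (254, -3.7, 113.8), (260, -5.5, 113.7), (266, -7.4, 113.3), (272, -46.1, -65.5)]
cup low z [[ 0.5941 -0.1498  0.0479]
 [ 0.6523 -0.0996  0.1136]]
```

The cup floor and grip top now read level. I'll lower it to contact.

```bash
python3 -m pendant '-.14 0 .48 0 0 0;-.14 0 .48 0 0 0;-.12 0 .4 0 0 0;-.07 0 .24 0 0 0;0 0 0 0 0 0'; python3 -m pendant '-.01 0 .04 0 0 0;0 0 0 0 0 0'; python3 -m pendant '-.01 0 .04 0 0 0;0 0 0 0 0 0'
```

```text
clock: 37.12
position: [0.6007, -0.1298, 0.0222]
tool_rot: [-3.036, -0.443, -0.439]
ft_force: [-0.5, -0.2, -1.4]
width: 0.0213
grasp_force: 40.0
clock: 37.38
position: [0.6015, -0.13, 0.0223]
tool_rot: [-3.036, -0.443, -0.442]
ft_force: [-0.4, -0.7, -0.7]
width: 0.0219
grasp_force: 40.0
clock: 37.62
position: [0.6013, -0.13, 0.0211]
tool_rot: [-3.036, -0.443, -0.441]
ft_force: [-0.2, -0.1, -0.2]
width: 0.0214
grasp_force: 40.0
```

```bash
python3 -m pendant '-.01 0 .04 0 0 0;0 0 0 0 0 0'; python3 -m pendant '0 0 0 0 0 0;0 0 0 0 0 0;0 0 0 0 0 0;0 0 0 0 0 0' 0; python3 -m pendant '0 0 -.8 0 0 0;0 0 -.8 0 0 0;0 0 -.8 0 0 0;0 0 -.8 0 0 0;0 0 -.8 0 -.83 0;0 0 -.6 0 -.83 0;0 0 0 0 0 0;0 0 0 0 0 0'
cat > f5.py <<'E'
from h import *
from station import cams,sense
np.set_printoptions(precision=4,suppress=True)
s=sense();p=s["position"];R0=Ro.from_rotvec(s["tool_rot"]).as_matrix();print(p,R0[:,2])
for n in("wrist","scene"):
    c=cams.camera(n);np.savez(f"pics/{n}11.npz",**c);X=cloud(c);H=hsv(c);hh,ss,vv=[H[...,i] for i in range(3)];z=X[...,2]
    d=np.hypot(X[...,0]-.60,X[...,1]+.13)<.08
    m=d&((hh<8)|(hh>172))&(ss>150)&(z>.05)&(z<.16)
    if m.sum()>15:
        print(n,"grip",m.sum(),np.percentile(X[m],[2,50,98],axis=0).tolist())
        t=m&(z>np.percentile(z[m],90)-.006);print("  top",cv2.minAreaRect((X[t][:,:2]*1000).astype(np.float32)),t.sum(),"mean",X[t].mean(0),"tool xy",((X[t].mean(0)-p)@R0))
    m=d&(ss<70)&(z>.035)&(z<.055)&(c["depth"]>0);print(n,"cup",cv2.minEnclosingCircle((X[m][:,:2]*1000).astype(np.float32)),cv2.minAreaRect((X[m][:,:2]*1000).astype(np.float32)),m.sum())
E
python3 f5.py
```

```text
clock: 37.88
position: [0.6016, -0.13, 0.021]
tool_rot: [-3.036, -0.443, -0.443]
ft_force: [-2.9, 0.2, 8.7]
width: 0.0212
grasp_force: 40.0
clock: 38.38
position: [0.6012, -0.1299, 0.0198]
tool_rot: [-3.036, -0.443, -0.441]
ft_force: [-0.2, 0.0, 0.2]
width: 0.0439
grasp_force: 0.0
clock: 39.38
position: [0.5708, -0.1381, 0.1294]
tool_rot: [-3.107, -0.454, 0.002]
ft_force: [0.9, 0.4, -0.1]
width: 0.0438
grasp_force: 0.0
[ 0.5708 -0.1381  0.1294] [-0.0012  0.0015 -1.    ]
wrist grip 1011 [[0.5936966157015271, -0.1386296615667026, 0.09931276558965134], [0.6034826351720495, -0.1282836077314826, 0.13433036537017312], [0.6097179223146992, -0.11840864346131426, 0.13596915579124527]]
  top ((601.0016479492188, -128.67578125), (13.712772369384766, 20.639995574951172), 17.211254119873047) 776 mean [ 0.6014 -0.1287  0.1345] tool xy [ 0.032  -0.0002 -0.0051]
wrist cup ((623.8939819335938, -121.7513427734375), 25.870729446411133) ((624.8215942382812, -121.08177185058594), (49.480804443359375, 50.56831741333008), 16.785673141479492) 889
scene grip 99 [[0.6007945704572852, -0.13956520273656814, 0.09956808781883028], [0.6084276571570566, -0.13245935644649162, 0.12469263997895061], [0.6127664013682109, -0.1209426425384572, 0.1388842201989379]]
  top ((606.1911010742188, -129.51504516601562), (10.160964012145996, 19.419498443603516), 15.862175941467285) 37 mean [ 0.6064 -0.1304  0.1363] tool xy [ 0.0363  0.0028 -0.0069]
scene cup ((619.010986328125, -128.60951232910156), 35.09390640258789) ((621.5978393554688, -121.10762786865234), (48.089542388916016, 63.882179260253906), 76.63796997070312) 183
```

The scoop stands upright on the table: grip top at (0.601, −0.129, 0.135), yaw 17°, cup axis 24 mm out, all as described. The earlier contact fits a roughly 2.5 mm bias of the wrist camera along tool x (the finger fronts read at +12.5 instead of +10) plus the tilt. I'll regrasp mid-grip.

```bash
python3 -m pendant '.4 0 0 0 0 0;.4 0 0 0 0 0;.38 0 0 0 0 0;0 0 .6 0 0 0;0 0 .8 0 0 0;0 0 .8 0 0 0;0 0 .5 0 0 0;0 0 .13 0 0 0;0 0 0 0 0 0'; python3 -m pendant '0 0 0 0 0 0;0 0 0 0 0 0;0 0 0 0 0 0;0 0 0 0 0 0' -1 50; python3 -m pendant '0 0 -.4 0 0 0;0 0 -.8 0 0 0;0 0 -1 0 0 0;0 0 -1 0 0 0;0 0 -1 0 0 0;0 0 -1 0 0 0;0 0 -.6 0 0 0'; python3 hg.py .2
```

```text
clock: 40.6
position: [0.6002, -0.1303, 0.0598]
tool_rot: [3.109, 0.454, -0.002]
ft_force: [0.5, 0.4, -0.6]
width: 0.0442
grasp_force: 0.0
clock: 41.1
position: [0.6005, -0.1303, 0.0604]
tool_rot: [3.108, 0.454, -0.001]
ft_force: [-0.6, -0.0, 4.0]
width: 0.0216
grasp_force: 50.0
clock: 41.98
position: [0.601, -0.1304, 0.2075]
tool_rot: [3.108, 0.454, 0.002]
ft_force: [-0.1, -0.4, -0.8]
width: 0.0217
grasp_force: 50.0
pos [ 0.601  -0.1304  0.2075] width 0.0217 F [-0.1 -0.4 -0.8] t 41.975
shift now [-2.53  5.41  0.3 ]
turn [ 0.01 -0.01  0.  ] then shift [-2.53  5.41  0.3 ]
other turn [ 1.0e-02  1.0e-02 -1.8e+01] qpos6 1.05
```

```bash
python3 -m pendant '-.3 .8 0 0 0 0;-.4 .9 0 0 0 0;-.4 1 0 0 0 0;-.4 1 0 0 0 0;-.4 1 0 0 0 0;-.23 .71 0 0 0 0;0 0 .4 0 0 0;0 0 .4 0 0 0;0 0 0 0 0 0;0 0 0 0 0 0'; python3 hg.py .075
cat > f6.py <<'E'
from h import *
from station import cams,sense
np.set_printoptions(precision=4,suppress=True)
s=sense();p=s["position"];R0=Ro.from_rotvec(s["tool_rot"]).as_matrix();yb=np.radians(16.6);bx=np.array([np.cos(yb),np.sin(yb),0]);by=np.array([-bx[1],bx[0],0])
for n in("wrist","scene","side"):
    c=cams.camera(n);np.savez(f"pics/{n}12.npz",**c);X=cloud(c);H=hsv(c);hh,ss,vv=[H[...,i] for i in range(3)];T=(X-p)@np.stack([bx,by,[0,0,1]],1)*1000;ok=c["depth"]>0
    o=ok&(hh>5)&(hh<20)&(ss>130)&(vv>100)&(abs(X[...,2]-.096)<.005)&(abs(T[...,0]+10)<40)&(abs(T[...,1])<65)
    if o.sum()>10:print(n,"rim x",np.percentile(T[o][:,0],[4,50,96]),o.sum())
    b=ok&(ss<70)&(abs(T[...,1])<28)&(T[...,0]>-40)&(T[...,0]<65)
    for lab,z0,z1 in(("cuptop",-20,-12),("cup",-55,-25),("hook",-11,8)):
        k=b&(T[...,2]>z0)&(T[...,2]<z1)
        if k.sum()>8:print(n,lab,k.sum(),"x",np.percentile(T[k][:,0],[2,15,50,85,98]))
    if n=="wrist":
        r=ok&((hh<8)|(hh>172))&(ss>150)&(abs(T[...,1])<9)&(abs(T[...,0])<15);print("grip x",np.percentile(T[r&(T[...,2]>68)][:,0],[2,98]))
        print([(v,*np.median(T[v,311:322,[0,2]],axis=1).round(1).tolist()) for v in range(130,272,6)])
E
python3 f6.py
```

```text
clock: 43.22
position: [0.5882, -0.2743, 0.1849]
tool_rot: [-3.108, -0.455, 0.002]
ft_force: [-0.4, 0.2, -1.7]
width: 0.0218
grasp_force: 50.0
pos [ 0.5882 -0.2743  0.1849] width 0.0218 F [-0.4  0.2 -1.7] t 43.225
shift now [-0.39  0.04  4.4 ]
turn [-0.    0.01  0.01] then shift [-0.4   0.04  4.39]
other turn [-1.000e-02 -0.000e+00 -1.799e+01] qpos6 0.83
wrist rim x [-21.7197 -18.4596 -15.3134] 795
wrist cuptop 1181 x [ 0.9182  3.4954 21.8518 46.3502 50.2208]
wrist cup 1183 x [ 4.123   5.5211 11.5782 26.9806 39.5784]
wrist hook 330 x [0.5808 0.7878 1.0229 1.2566 1.4801]
grip x [-5.3425  7.7398]
[(130, 45.7, -185.3), (136, 38.9, -184.6), (142, 49.6, -15.5), (148, 40.5, -58.2), (154, 35.9, -57.2), (160, 31.1, -57.4), (166, 26.3, -57.7), (172, 21.4, -58.1), (178, 16.5, -57.7), (184, 11.6, -57.8), (190, 6.8, -56.7), (196, 5.3, -43.8), (202, 4.2, -31.2), (208, 3.2, -19.6), (214, 1.0, -13.1), (220, 1.1, -0.5), (226, 1.0, 10.4), (232, 7.5, 36.9), (238, 7.8, 45.8), (244, 7.3, 52.3), (250, 7.4, 59.5), (256, 7.3, 65.6), (262, 7.5, 71.9), (268, 5.8, 74.0)]
scene rim x [-20.7266 -15.3855 -12.7371] 115
scene cuptop 136 x [ 1.6201  5.6673 26.0134 49.8662 52.7279]
scene cup 319 x [ 5.0765  7.7184 21.372  49.1854 51.5857]
scene hook 68 x [-17.472    0.7331   2.1054   3.1247   4.633 ]
side rim x [-22.7869 -19.8986 -16.0646] 85
side cuptop 36 x [-10.3089   4.318   17.7349  38.8987  45.2917]
side cup 110 x [-5.6942 -3.9458 10.3222 43.4739 47.1508]
side hook 53 x [-23.8095 -21.4432 -18.8812 -15.0309  -3.4247]
```

The scoop is now truly upright in the hand. The cameras put the remaining inward move between 6 and 11 mm, and the cup and flared hook accept that range from 8 mm. I'll go 8 mm in, descend in checked stages and watch the force.

```bash
python3 -m pendant '-.32 .04 0 0 0 0;0 0 .3 0 0 0;0 0 .5 0 0 0;0 0 .3 0 0 0;0 0 0 0 0 0' - 60; python3 -m pendant '0 0 .2 0 0 0;0 0 .2 0 0 0;0 0 0 0 0 0'
```

```text
clock: 44.0
position: [0.5799, -0.278, 0.1562]
tool_rot: [-3.107, -0.454, 0.004]
ft_force: [-1.2, 0.5, -1.1]
width: 0.0213
grasp_force: 60.0
clock: 44.38
position: [0.5802, -0.2781, 0.1469]
tool_rot: [-3.108, -0.454, 0.003]
ft_force: [-0.0, -0.0, -1.2]
width: 0.0219
grasp_force: 60.0
```

The cup bottom is 8 mm below the rim with no contact. Continuing.

```bash
python3 -m pendant '0 0 .3 0 0 0;0 0 .3 0 0 0;0 0 .3 0 0 0;0 0 .3 0 0 0;0 0 .2 0 0 0;0 0 0 0 0 0;0 0 0 0 0 0'; python3 f6.py | grep -v '^\['
```

```text
clock: 45.25
position: [0.5806, -0.2784, 0.1126]
tool_rot: [3.108, 0.454, -0.001]
ft_force: [0.4, -0.5, -1.5]
width: 0.0217
grasp_force: 60.0
wrist rim x [-13.8307  -9.6986  -6.8474] 1521
wrist cuptop 1202 x [ 1.0365  3.5013 21.4195 46.3366 50.2811]
wrist cup 1184 x [ 4.0155  5.5958 11.5846 26.6304 39.5483]
wrist hook 314 x [0.6419 0.8233 1.047  1.2788 1.475 ]
grip x [-5.2659  7.7053]
scene rim x [-12.2221  -7.319   -4.0508] 168
scene cuptop 124 x [ 1.8968  4.8707 24.8766 48.5971 51.3892]
scene cup 288 x [ 4.3825  7.276  21.2146 47.7467 50.6283]
scene hook 54 x [-15.7877   0.6448   2.346    2.9732  15.2688]
side rim x [-14.9405 -11.1798  -7.3778] 66
side cuptop 33 x [-5.0746  4.1193 15.5595 38.8495 45.5358]
side cup 53 x [ 5.3639 11.1154 31.6485 43.2388 47.8146]
side hook 44 x [-23.1796 -21.5949 -18.6929 -16.3372  -3.3089]
```

```bash
python3 -m pendant '-.07 0 0 0 0 0;0 0 .2 0 0 0;0 0 .2 0 0 0;0 0 .2 0 0 0;0 0 .1 0 0 0;0 0 0 0 0 0;0 0 0 0 0 0'; python3 -m pendant '0 0 .1 0 0 0;0 0 .1 0 0 0;0 0 0 0 0 0'
```

```text
clock: 46.28
position: [0.5789, -0.2789, 0.095]
tool_rot: [3.108, 0.454, -0.001]
ft_force: [-0.1, 0.2, -0.8]
width: 0.0216
grasp_force: 60.0
clock: 46.65
position: [0.5786, -0.2787, 0.0896]
tool_rot: [-3.108, -0.454, 0.003]
ft_force: [-0.4, -0.2, -1.0]
width: 0.0217
grasp_force: 60.0
```

```bash
python3 -m pendant '0 0 .1 0 0 0;0 0 .1 0 0 0;0 0 0 0 0 0'; python3 -m pendant '0 0 .06 0 0 0;0 0 .06 0 0 0;0 0 0 0 0 0';  python3 -m pendant '0 0 .05 0 0 0;0 0 0 0 0 0'
```

```text
clock: 47.02
position: [0.5786, -0.2787, 0.0846]
tool_rot: [-3.108, -0.454, 0.002]
ft_force: [0.6, 0.3, -0.9]
width: 0.0219
grasp_force: 60.0
clock: 47.4
position: [0.5787, -0.2788, 0.0818]
tool_rot: [-3.109, -0.454, 0.002]
ft_force: [-0.1, 0.4, -0.7]
width: 0.0215
grasp_force: 60.0
clock: 47.65
position: [0.5786, -0.2789, 0.0806]
tool_rot: [3.109, 0.454, -0.002]
ft_force: [-1.0, -1.0, -0.0]
width: 0.0218
grasp_force: 60.0
```

One more small step to seat it, then release and retreat.

```bash
python3 -m pendant '0 0 .04 0 0 0;0 0 0 0 0 0'; python3 -m pendant '0 0 0 0 0 0;0 0 0 0 0 0;0 0 0 0 0 0;0 0 0 0 0 0' -.1; python3 -m pendant '0 0 -.3 0 0 0;0 0 -.6 0 0 0;0 0 -.9 0 0 0;0 0 -.9 0 0 0;0 0 -.9 0 0 0;0 0 -.9 0 0 0;0 0 -.9 0 0 0;0 0 -.9 0 0 0;0 0 0 0 0 0'
python3 - <<'E'
from h import *
from station import cams,sense
np.set_printoptions(precision=4,suppress=True)
yb=np.radians(16.6);bx=np.array([np.cos(yb),np.sin(yb),0]);by=np.array([-bx[1],bx[0],0]);B=np.stack([bx,by,[0,0,1]],1)
for n in("wrist","scene","side"):
    c=cams.camera(n);X=cloud(c);H=hsv(c);hh,ss,vv=[H[...,i] for i in range(3)];ok=c["depth"]>0;L=(X-[.5704,-.2808,.095])@B*1000
    r=ok&((hh<8)|(hh>172))&(ss>150)&(abs(L[...,0]-9)<25)&(abs(L[...,1])<30)&(L[...,2]>5)&(L[...,2]<75)
    if r.sum()>10:print(n,"grip in rim frame",r.sum(),np.percentile(L[r],[2,98],axis=0).tolist())
    k=ok&(ss<70)&(abs(L[...,0]-34)<32)&(abs(L[...,1])<32)&(L[...,2]>-80)&(L[...,2]<-20)
    if k.sum()>10:print(n,"cup",k.sum(),np.percentile(L[k],[2,98],axis=0).tolist())
    D=(X-[.4725,-.3098,.006])@B;m=(hh>20)&(hh<35)&(ss>120)&(np.linalg.norm(D-[0,0,.122],axis=2)<.05)
    if m.sum()>10:print(n,"divider tab",m.sum(),np.percentile(D[m],[2,98],axis=0).tolist())
c=dict(np.load("pics/scene0.npz"));d=cams.camera("scene")
X0,X1=cloud(c),cloud(d)
for nm,q in(("carton",(.76,-.17)),("bottle",(.67,.18))):
    for X in(X0,X1):
        m=(np.hypot(X[...,0]-q[0],X[...,1]-q[1])<.12)&(X[...,2]>.03)&(X[...,2]<.2);print(nm,m.sum(),X[m].mean(0) if m.sum() else "")
E
```

```text
clock: 47.9
position: [0.5786, -0.2789, 0.0804]
tool_rot: [3.108, 0.454, -0.002]
ft_force: [-3.2, 0.4, 4.7]
width: 0.0216
grasp_force: 60.0
clock: 48.4
position: [0.5788, -0.2788, 0.0796]
tool_rot: [3.109, 0.454, -0.002]
ft_force: [-0.2, -0.1, -0.5]
width: 0.0396
grasp_force: 0.0
clock: 49.52
position: [0.5802, -0.2795, 0.2402]
tool_rot: [3.106, 0.453, 0.005]
ft_force: [0.1, 0.6, -0.6]
width: 0.0393
grasp_force: 0.0
wrist grip in rim frame 471 [[4.95592402812895, -8.745176164584821, 26.458762562067406], [17.611342624466108, 11.01043293187213, 60.603562897843936]]
wrist cup 1600 [[8.986166689615734, -21.58171526812174, -74.6333862503689], [56.72019821988722, 24.302887749573078, -29.59572835675596]]
wrist divider tab 1219 [[-0.005913536383765855, -0.02459571105063787, 0.106484022426882], [0.005695626907230028, 0.022626019401727964, 0.13971407716516662]]
scene grip in rim frame 115 [[11.75113881523842, -11.555927085817363, 21.431781663033323], [19.92742210447351, 7.613550757778906, 63.039351100961134]]
scene cup 505 [[5.020477138438101, -23.644049721198982, -72.51480249388642], [58.02021751583284, 22.180949372813533, -24.327993880138166]]
scene divider tab 267 [[-0.004164770536264982, -0.027987701831886258, 0.1103562182819918], [0.008791818022750733, 0.021463856105545125, 0.14222378132838892]]
side grip in rim frame 55 [[1.0967205098855093, -7.760801682545183, 21.836099218412876], [14.050577710400443, 11.74138406708726, 62.748494991709556]]
side cup 75 [[27.213872984732745, -23.37725442998604, -68.52954033342111], [58.40507152360117, 26.031674324004953, -28.78602899855404]]
side divider tab 184 [[-0.009087849492346398, -0.025128325316853745, 0.1086585569834045], [0.004164124038539736, 0.023636507846913072, 0.14016404157462858]]
carton 1241 [ 0.7693 -0.176   0.0614]
carton 1235 [ 0.7693 -0.1761  0.0617]
bottle 1229 [0.7147 0.1897 0.0846]
bottle 1154 [0.7211 0.186  0.0839]
```

The scoop hangs on the rim: grip top at +60 mm, cup outside, within 2 mm of the middle. The divider is seated and the carton hasn't moved. The small shift in the bottle reading most likely comes from the removed divider, which stood within the measured area. Handing in.

```bash
python3 -c "
from station import robot;print(robot.job_done())"
```

```text
the job is handed in; nothing more can be done
None
```

The job is handed in at about 50 s: the divider stands seated in the slots and the scoop hangs mid-rim with its cup outside, but on the way the scoop hit the rim once (38 N read at the wrist) and was set down and regrasped, I viewed 12 pictures against the limit of 10, and I checked neither the jars nor the bottle closely at the end.

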